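# Set a sine plate on a wrung gauge-block stack

## Task

Set the sine plate for the next job. Take the brush from its can, press the bristles on the bright gauge seat of the base and sweep them across it from the hinge side off past its front edge, and stand the brush back in the can. Then wring every square gauge block lying out on the bench (not those in the wooden case) into one column on the seat, going from the thickest at the bottom to the thinnest on top: press each one down with about two thirds of its face over what is below, and slide it on into full, flush, square contact; finally swing the raised plate down until its roller rests on the column, leaving the other loose things on the bench where they are.

Things in the scene. Friction and masses are not known exactly. Their poses are not given: they have to be found in the camera images.
- sine_base: fixed dark grey base of a 5-inch sine plate, 172 (x) x 80 (y) x 22 mm; origin under its centre; x runs from the front end (near the robot, where the seat is) to the hinge end, y to its left. Top surface at 22 mm. Two hinge lugs 26 mm high at the hinge end. At the start the plate stands raised at the hinge end, leaving the seat clear
- seat (a point): centre of the bright 24 x 24 mm ground gauge seat, flush in the base's top surface (22 mm up), 49.5 mm in front (-x) of the base's centre; axes as the base's
- hinge (a point): centre of the plate's hinge axis, which runs along the base's y, 63.5 mm behind the base's centre and 32 mm up
- sine_plate: hinged steel top plate, 150 x 78 x 16 mm, origin on the hinge axis; flat, its axes are the base's and it runs along its -x. Angle: 0 flat, 1.57 rad upright, starts 1.3 to 1.5. Stiff hinge (friction 0.3 N m, damping 0.5 N m s/rad): it stays where left above about 1.15 rad and sinks slowly by itself once lower; 8 N at the pin raises it. Roller underside is 127 mm x sin(angle) above the base's top
- front_roller (a point): middle of the steel roller under the plate's free end: 20 mm diameter, 76 mm long along y, its axis 127 mm from the hinge axis; moves with the plate
- lift_pin (a point): middle of the grip of the lifting pin: a knurled grey pin, 12 mm diameter with a red end, that continues the roller's axis out of the plate's left (+y) side; free length 39 to 86 mm left of the plate's middle, this point at 62.5 mm. It moves on a circle of 127 mm about the hinge axis; being round it can turn between the fingers
- block_a: square gauge block, 24 x 24 mm face, bright steel, 24 mm thick; lapped, oiled faces (friction about 0.2 on one another and on the base); origin at the centre of its 24 x 24 mm underside, z up through the thickness, x and y square to its sides. Both faces alike; lies face-down on the bench at the start; the ring and dark spot on its faces are a filled centre hole; always present
- block_b: square gauge block, 24 x 24 mm face, bright steel, 18 mm thick; lapped, oiled faces (friction about 0.2 on one another and on the base); origin at the centre of its 24 x 24 mm underside, z up through the thickness, x and y square to its sides. Both faces alike; lies face-down on the bench at the start; the ring and dark spot on its faces are a filled centre hole; may be absent
- block_c: square gauge block, 24 x 24 mm face, white ceramic, 14 mm thick; lapped, oiled faces (friction about 0.2 on one another and on the base); origin at the centre of its 24 x 24 mm underside, z up through the thickness, x and y square to its sides. Both faces alike; lies face-down on the bench at the start; the ring and dark spot on its faces are a filled centre hole; may be absent
- block_d: square gauge block, 24 x 24 mm face, dark grey carbide wear block, 10 mm thick; lapped, oiled faces (friction about 0.2 on one another and on the base); origin at the centre of its 24 x 24 mm underside, z up through the thickness, x and y square to its sides. Both faces alike; lies face-down on the bench at the start; the ring and dark spot on its faces are a filled centre hole; may be absent. The blocks weigh 46 to 100 g before scaling
- brush: round cleaning brush standing upright, bristles down, in its can; 150 mm long; origin at the centre of the flat bristle end, z along the handle. Stiff bristle tuft 23 mm diameter, 28 mm long; brass ferrule 20 mm diameter up to 48 mm; orange handle 14 mm diameter from 48 to 150 mm. It may lean a little
- brush_can: fixed open red metal can, outer diameter 54 mm, wall 3 mm, 75 mm high; origin under its centre
- can_mouth (a point): centre of the can's rim, 75 mm up; the inner floor is 4 mm above the bench
- micrometer: bystander: blue-framed micrometer lying down, about 120 x 75 x 18 mm
- bearing: bystander: steel ball bearing lying flat, 52 mm diameter, 15 mm high
- spark_plug: bystander: spark plug standing up, 23 mm diameter, 70 mm high
- spanner: bystander: open-ended spanner lying down

How it is judged:
By the outcome, as a careful person would: the job done as asked, in the order asked, and still so for the second after the job is handed in, with the robot touching nothing.
Of block_b, block_c, block_d only 1 to 3 are there at a start; the rules pass over those that are not, and their reading is None.
At some moment in a run one of block_b, block_c, block_d may be knocked a few centimetres aside while the robot is not near it.
It also fails if it takes over 210 s, if anything falls off the work surface, if the arm or the gripper's body presses on something with over 40 N, if the wrist force passes 120 N, or if a joint passes its speed limit or range.

## Robot

A 7-joint arm with a two-finger parallel gripper is mounted at the origin on the work surface. World frame = base frame: x ahead of the robot, y to its left, z up, the work surface at z = 0. Lengths are in m, angles in rad, forces in N, time in s.
With the tool pointing down it reaches from about 0.4 to 0.875 m from the base axis. Payload 19.3 kg.
Tool frame: the origin (TCP) lies on the centre line of the jaws, within the pads' length; the fingertips stand 11 mm ahead of it and the grasp point (between the pads) lies 8 mm behind it; y points along the fingers, x is the direction in which the jaws open and shut, and the axes are right-handed (so a half turn about y gives the same grasp; the last joint's range is limited). The gripper opens to 85 mm and grips with 20 to 120 N. Pads are 22 mm wide; open, the fingers measure 114 mm over their backs; the gripper's body (76 mm by 85 mm) begins 54 mm behind the grasp point. The pads swing forward as they close: fully open they stand 13 mm farther back than shut.
Start: joints at [-1.307, 0.521, -0.036, 1.599, 0.021, 1.021, -0.113], TCP at [0.205, 0.59, 0.242] pointing down, gripper open.
Joint ranges: [-2.91, 2.91], [-0.3, 2.13], [-1.5, 1.42], [0.17, 2.43], [-1.26, 4.41], [0.16, 1.93], [-2.52, 2.52]. Speed limits (rad/s): [1.89, 1.89, 2.39, 2.39, 3.01, 3.01, 3.01].

## Interface

Orientations are given as [roll, pitch, yaw] about the fixed x, y, z axes, in that order (R = Rz(yaw) Ry(pitch) Rx(roll)).
In Python, from workcell import monitor, cams, bot gives the robot as it stands.
- The arm moves only by the tool send_rows, never from a script. Its argument "series" is text: rows parted by semicolons, each of 7 numbers parted by spaces: the turn, a rotation vector about the tool's x, y, z in rad, then the shift along the tool's x, y, z in mm, then the opening, from 0 (shut) to 1 (fully open). In form: ax ay az tx ty tz claw; .... A call has 1 to 20 rows; each row is the pose to reach, as a shift and turn from the pose commanded when the call began, along the tool's axes at that moment; what a row does not reach only later rows make up. A row lasts 1/12 s, in which the tool goes at most 41.7 mm and 7.16 degrees, less where a joint would pass 70% of its speed; a pose out of reach is approached as far as the arm can. A call with a gripper value outside its range is refused whole. The fingers move at their own pace and stop on an object; "force" is the grip in N (left out, the last holds). Time passes only in rows, so rows that repeat a pose let the fingers close. It gives the time, the measured TCP pose, the force and the opening at its end, in the units of the state.
- monitor.observe(): the state, without advancing time (a new reading comes with each control period).
- cams.grab_frame(name): name is "scene" or "top"; returns the picture (384x512x3 uint8, red, green, blue); there is no depth.
- cams.get_calibration(name): a dict with "mtx" (3x3 intrinsics, pixels), "k1" (the pictures are not rectified: a ray, as slopes to the right and down, at radius r is drawn at 1 + k1 r^2 times it, then the intrinsics apply), "origin" and "attitude" of the camera in the world. Camera axes: x right, y down, z forward; pixel columns grow to the right and rows downward; lengths in m; the calibration is good to about 2 mm. A picture is of the moment at which its call begins. get_calibration takes no time and is no camera call.
- bot.job_done(): hands the job in, once; it reports no verdict.
The state is a dict: "clock": time; "qpos": joint angles; "qd": joint speeds; "joint_efforts": joint torques, N m; "position": TCP position; "tool_rot": TCP orientation; "force": force on the tool from outside, world axes, zero at the start; "moment": the same for the moment, N m; "grip_width": finger opening in m.
Only numpy, scipy, OpenCV 4.12 (cv2) and the standard library are available. Lean on these libraries where they do the work, as an engineer would, in place of code of your own. Each camera call takes 0.05 s, during which the arm holds its last target.

## Working session

There is one attempt and no reset: what is moved stays moved. The work goes in short steps, Python scripts to look and compute and a tool call to move; the robot and the scene stay as the last step left them, time stands still between calls to the robot, and variables do not carry over. Pictures are saved under pics/ and viewed, and the job is handed in when it is done.

Besides the shell and the picture viewer there is one more tool, called after "Request:" by a JSON object that holds its "fn" and its "kwargs", one argument or row to a line. send_rows: Moves the arm, as the interface text tells. Its arguments: {"type":"object","properties":{"series":{"type":"string"},"force":{"type":"number"}},"required":["series"]}

```bash
ls; mkdir -p pics; python3 - <<'E'
from workcell import monitor,cams,bot
import cv2
s=monitor.observe();print(s)
for n in("scene","top"):
    c=cams.get_calibration(n);print(n,c)
    im=cams.grab_frame(n);cv2.imwrite(f"pics/{n}0.png",im[:,:,::-1])
E
```

```text
pics
{'clock': 0.0, 'qpos': array([-1.3072094 ,  0.52203595, -0.03634095,  1.59999234,  0.02117455,
        1.02110374, -0.11276674]), 'qd': array([ 0.00069085, -0.00084499,  0.00069858, -0.00051277, -0.00045796,
        0.00013177, -0.00131897]), 'joint_efforts': array([ 1.16762760e-03, -9.27083445e+01,  1.98037572e+00, -3.69937456e+01,
        1.79174496e-02,  8.06078722e-03,  1.78907521e-05]), 'position': array([0.20467858, 0.59019236, 0.24171751]), 'tool_rot': array([-1.57085038e+00,  1.15435364e-03,  1.23703082e+00]), 'force': array([-0.67162434,  0.65724207, -0.10342053]), 'moment': array([-0.01096577, -0.02860267, -0.00128005]), 'grip_width': 0.08581141615489284}
scene {'mtx': array([[371.75257257,   0.        , 256.13070309],
       [  0.        , 371.75257257, 193.87391868],
       [  0.        ,   0.        ,   1.        ]]), 'k1': -0.020238852224394623, 'origin': array([ 0.98610239, -0.58159019,  0.62498767]), 'attitude': array([-2.24155517e+00, -1.97808338e-03,  6.28778160e-01])}
top {'mtx': array([[491.84165783,   0.        , 253.68933855],
       [  0.        , 491.84165783, 189.52186201],
       [  0.        ,   0.        ,   1.        ]]), 'k1': -0.17697293718259685, 'origin': array([ 0.45934556, -0.02340812,  1.32432351]), 'attitude': array([-3.02764011, -0.01361589, -1.58621822])}
```

View pics/scene0.png

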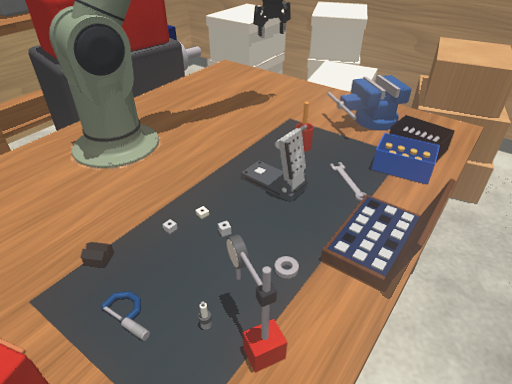

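View pics/top0.png

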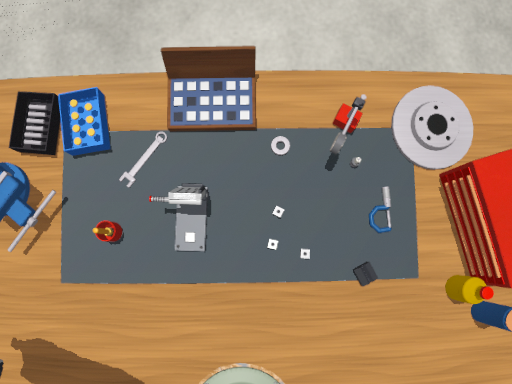

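```bash
cat > h.py <<'E'
import numpy as np,cv2
from scipy.spatial.transform import Rotation as R
from workcell import monitor,cams,bot
def cal(n):
    c=cams.get_calibration(n); return c['mtx'],c['k1'],np.array(c['origin']),R.from_euler('xyz',c['attitude']).as_matrix()
def ray(n,px):
    K,k,o,M=cal(n); d=np.array([(px[0]-K[0,2])/K[0,0],(px[1]-K[1,2])/K[1,1]])
    s=d.copy()
    for _ in range(30): s=d/(1+k*(s@s))
    v=M@np.array([s[0],s[1],1.]); return o,v/np.linalg.norm(v)
def onz(n,px,z):
    o,v=ray(n,px); return o+v*(z-o[2])/v[2]
def proj(n,P):
    K,k,o,M=cal(n); p=M.T@(np.array(P,float)-o); s=p[:2]/p[2]; s=s*(1+k*(s@s))
    return np.array([K[0,0]*s[0]+K[0,2],K[1,1]*s[1]+K[1,2]])
def tri(p1,p2):  # scene px, top px
    o1,v1=ray('scene',p1);o2,v2=ray('top',p2)
    A=np.stack([v1,-v2],1); t=np.linalg.lstsq(A,o2-o1,rcond=None)[0]
    a=o1+t[0]*v1;b=o2+t[1]*v2; return (a+b)/2,np.linalg.norm(a-b)
def crop(n,x0,y0,x1,y1,f,name,im=None):
    if im is None: im=cams.grab_frame(n)
    c=cv2.resize(im[y0:y1,x0:x1,::-1],None,fx=f,fy=f,interpolation=cv2.INTER_CUBIC)
    cv2.imwrite(f'pics/{name}.png',c); return im
def st():
    s=monitor.observe(); print('t',s['clock'],'p',s['position'].round(4),'r',s['tool_rot'].round(4),'f',s['force'].round(2),'w',round(s['grip_width'],4))
    return s
def totool(dw,s=None):
    s=s or monitor.observe(); M=R.from_euler('xyz',s['tool_rot']).as_matrix(); return M.T@np.array(dw)*1000
E
python3 - <<'E'
from h import *
t=cv2.imread('pics/top0.png')[:,:,::-1];s=cv2.imread('pics/scene0.png')[:,:,::-1]
crop('top',250,195,320,265,8,'tb',t)
crop('top',80,170,220,265,5,'ts',t)
crop('scene',150,190,240,245,8,'sb',s)
crop('scene',230,90,330,210,5,'ss',s)
E
```

```text
(no output)
```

View pics/tb.png

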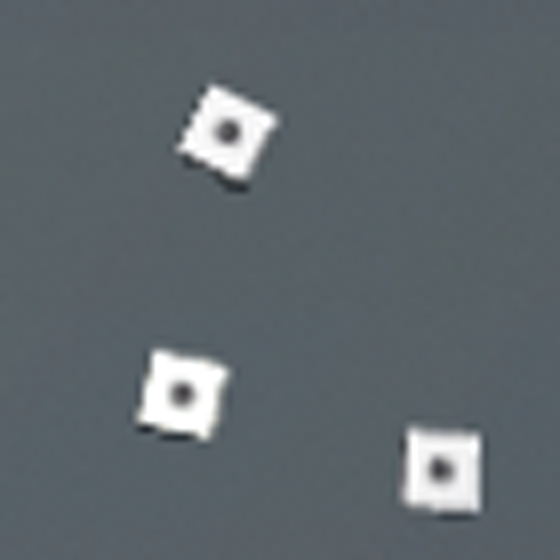

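View pics/ts.png

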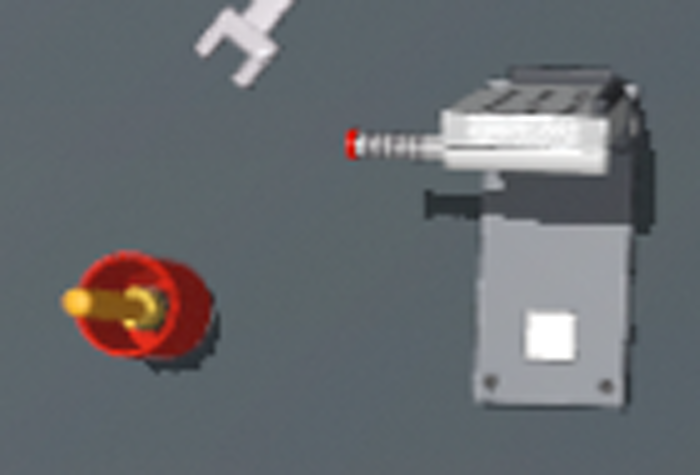

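View pics/sb.png

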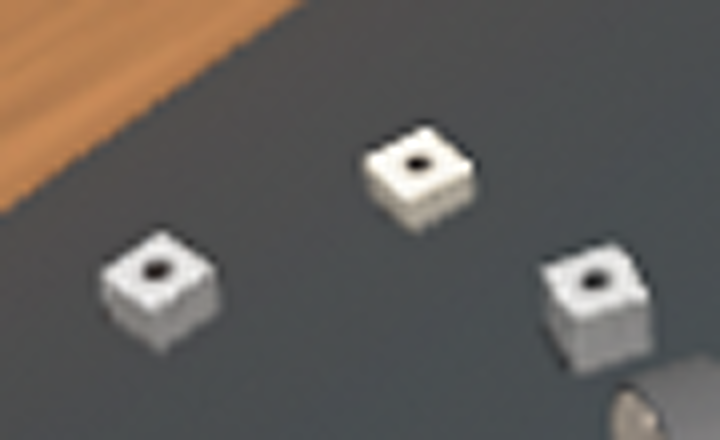

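View pics/ss.png

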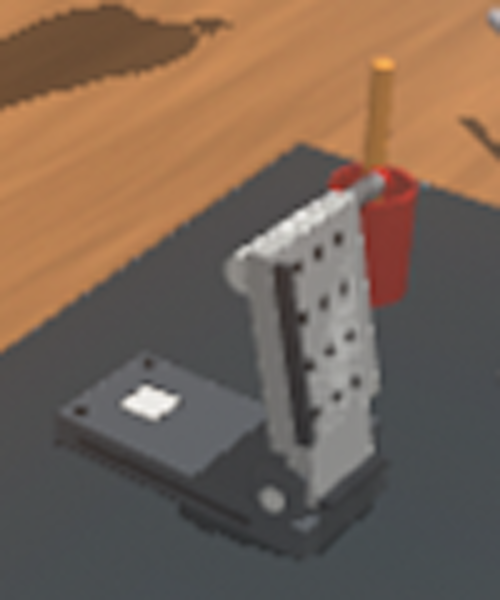

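```bash
python3 - <<'E'
from h import *
t=cv2.imread('pics/top0.png')[:,:,::-1];s=cv2.imread('pics/scene0.png')[:,:,::-1]
def blobs(im,x0,y0,x1,y1,lo=200):
    g=cv2.resize(im[y0:y1,x0:x1].min(2),None,fx=8,fy=8,interpolation=cv2.INTER_CUBIC)
    m=(g>lo).astype(np.uint8)
    cs,_=cv2.findContours(m,cv2.RETR_EXTERNAL,cv2.CHAIN_APPROX_NONE)
    out=[]
    for c in cs:
        if cv2.contourArea(c)<1500: continue
        r=cv2.minAreaRect(c); b=cv2.boxPoints(r)
        f=lambda p:(np.array(p)+.5)/8-.5+[x0,y0]
        out.append(np.array([f(p) for p in b]))
    return out
for b,z in zip(blobs(t,250,195,320,265,160),[0]*9):
    print(b.mean(0).round(2))
    for nm,z in (('a',.024),('b',.018),('c',.014)):
        P=np.array([onz('top',p,z)[:2] for p in b]); e=P[1]-P[0]
        print(nm,P.mean(0).round(4),np.linalg.norm(e).round(4),np.linalg.norm(P[2]-P[1]).round(4),np.degrees(np.arctan2(e[1],e[0]))%90)
print('seat')
for b in blobs(t,170,222,210,250,200):
    P=np.array([onz('top',p,.022)[:2] for p in b]);e=P[1]-P[0];print(b.mean(0),P.mean(0).round(4),np.linalg.norm(e),np.linalg.norm(P[2]-P[1]),np.degrees(np.arctan2(e[1],e[0]))%90)
# base corners front, from ts crop (475,403),(622,405)
for p in((475,403),(622,405),(480,220),(632,224)):
    print('base',onz('top',((p[0]+.5)/5-.5+80,(p[1]+.5)/5-.5+170),.022).round(4))
l=s.astype(int); 
e=cv2.createCLAHE(6,(8,8)).apply(cv2.cvtColor(t,cv2.COLOR_RGB2GRAY)); cv2.imwrite('pics/e.png',cv2.resize(e[120:295,50:430],None,fx=2,fy=2))
crop('scene',75,230,125,280,8,'sd',s);
E
```

```text
[304.94 253.3 ]
a [ 0.4366 -0.176 ] 0.0261 0.025 84.4858069569214
b [ 0.4365 -0.1768] 0.0262 0.0251 84.48580695692137
c [ 0.4365 -0.1772] 0.0263 0.0252 84.48580695692131
[272.37 243.75]
a [ 0.4634 -0.0904] 0.0256 0.0258 75.29500639561547
b [ 0.4634 -0.0907] 0.0257 0.0259 75.29500639561547
c [ 0.4634 -0.0909] 0.0258 0.026 75.29500639561549
[277.99 211.15]
a [ 0.5493 -0.107 ] 0.0247 0.0257 62.400943051837444
b [ 0.5497 -0.1073] 0.0248 0.0258 62.400943051837515
c [ 0.55   -0.1076] 0.0249 0.0259 62.40094305183746
seat
[189.58284235 236.73290753] [0.4848 0.128 ] 0.024366072810891953 0.025451644192264464 88.59981021392278
base [0.4497 0.168  0.022 ]
base [0.4479 0.0901 0.022 ]
base [0.5466 0.1651 0.022 ]
base [0.5435 0.0841 0.022 ]
```

View pics/e.png

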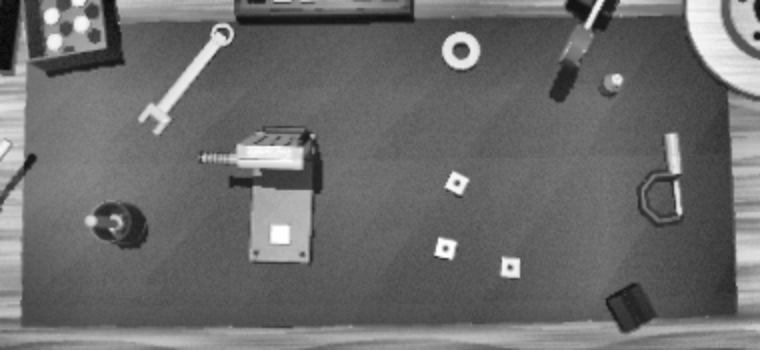

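View pics/sd.png

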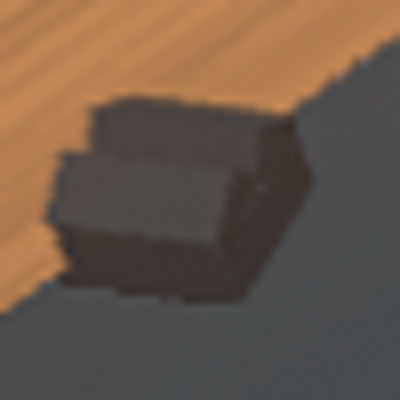

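```bash
python3 - <<'E'
from h import *
t=cv2.imread('pics/top0.png')[:,:,::-1];s=cv2.imread('pics/scene0.png')[:,:,::-1]
crop('top',85,210,130,250,14,'tbr',t)
crop('scene',285,90,325,155,9,'sbr',s)
# heights of block tops by triangulating
def dark(im,x0,y0,x1,y1):
    g=im[y0:y1,x0:x1].max(2).astype(float);g=cv2.resize(g,None,fx=8,fy=8,interpolation=cv2.INTER_CUBIC)
    return g
T={'a':(278.2,211.2),'c':(272.5,244),'b':(305,253.6)}
S={'a':(224.2,224.8),'c':(202,210.2),'b':(169.4,223.6)}
for k in T: print(k,tri(S[k],T[k]))
E
```

```text
a (array([ 0.54935506, -0.1073497 ,  0.0236582 ]), np.float64(0.0005427441673308581))
c (array([ 0.46286121, -0.09115825,  0.01352236]), np.float64(0.0004002568843307773))
b (array([ 0.43605349, -0.17659031,  0.01721378]), np.float64(0.001032955350239512))
```

View pics/tbr.png

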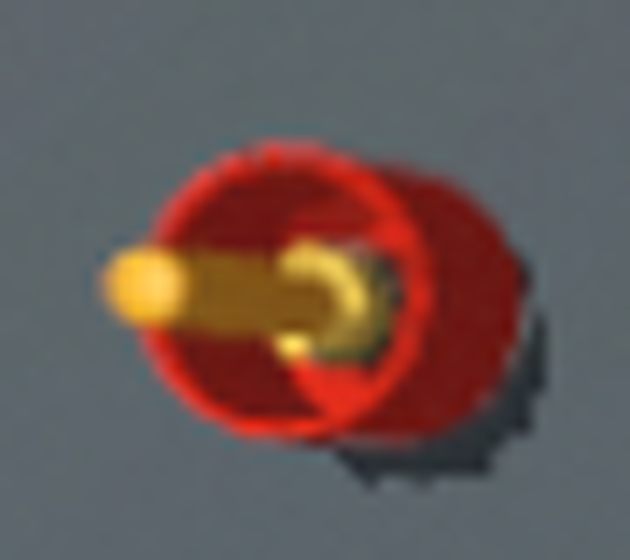

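View pics/sbr.png

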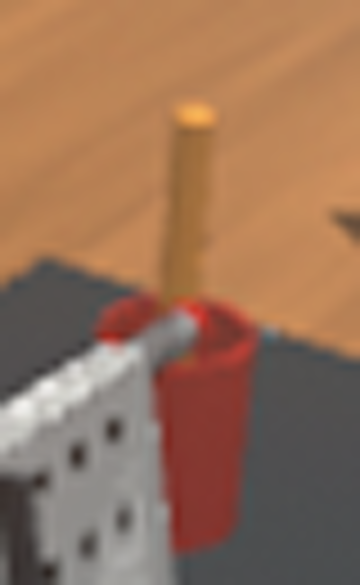

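```bash
python3 - <<'E'
from h import *
f=lambda p,k,o:((p[0]+.5)/k-.5+o[0],(p[1]+.5)/k-.5+o[1])
tip,e=tri(f((196,115),9,(285,90)),f((147,287),14,(85,210)));print('tip',tip,e)
print('rim',onz('top',f((290,290),14,(85,210)),.075))
print('ferr',onz('top',f((318,300),14,(85,210)),.052))
print('tip onz',onz('top',f((147,287),14,(85,210)),.154))
# second point on handle in scene: where handle enters can
o1,v1=ray('scene',f((181,290),9,(285,90)))
for z in(.07,.08,.09): print(z,(o1+v1*(z-o1[2])/v1[2]).round(4))
E
```

```text
tip [0.49984128 0.34291508 0.15257606] 0.0005777531885129864
rim [0.50208323 0.34020793 0.075     ]
ferr [0.50097243 0.34149632 0.052     ]
tip onz [0.50003154 0.34264136 0.154     ]
0.07 [0.4831 0.3747 0.07  ]
0.08 [0.4922 0.3575 0.08  ]
0.09 [0.5013 0.3403 0.09  ]
```

```bash
cat >> h.py <<'E'
def plan(p,yaw,roll=-np.pi/2,pitch=0):
    s=st(); M=R.from_euler('xyz',s['tool_rot']).as_matrix()
    T=R.from_euler('xyz',[roll,pitch,yaw]).as_matrix()
    rv=R.from_matrix(M.T@T).as_rotvec(); d=M.T@(np.array(p)-s['position'])*1000
    print('rv',rv.round(4),'mm',d.round(1), 'dist',np.linalg.norm(d).round(0),'deg',np.degrees(np.linalg.norm(rv)).round(0))
E
python3 -c "
from h import *
plan([.5005,.342,.242],-0.026)"
```

```text
t 0.1 p [0.2047 0.5902 0.2418] r [-1.5709e+00  1.0000e-03  1.2370e+00] f [ 0.1  -0.44  0.37] w 0.0856
rv [ 7.000e-04  1.263e+00 -8.000e-04] mm [-137.6   -0.  -360.8] dist 386.0 deg 72.0
```

Request:
{"fn": "send_rows", "kwargs": {
  "series": "0 0.12 0 -14 0 -36 1; 0 0.24 0 -28 0 -72 1; 0 0.36 0 -42 0 -108 1; 0 0.48 0 -55 0 -144 1; 0 0.6 0 -69 0 -180 1; 0 0.72 0 -82 0 -216 1; 0 0.84 0 -96 0 -252 1; 0 0.96 0 -110 0 -288 1; 0 1.08 0 -124 0 -324 1; 0 1.2 0 -134 0 -350 1; 0 1.263 0 -137.6 0 -360.8 1; 0 1.263 0 -137.6 0 -360.8 1; 0 1.263 0 -137.6 0 -360.8 1; 0 1.263 0 -137.6 0 -360.8 1",
  "force": 40
}}

```text
clock: 1.27
position: [0.4997, 0.3431, 0.242]
tool_rot: [-1.571, 0.001, -0.023]
force: [-0.7, 1.4, 0.0]
grip_width: 0.0854
```

```bash
python3 -c "
from h import *
plan([.5005,.342,.112],-0.026)"
```

```text
t 1.2667 p [0.4997 0.3431 0.242 ] r [-1.5708e+00  8.0000e-04 -2.3000e-02] f [-0.72  1.43  0.04] w 0.0854
rv [-0.      0.003  -0.0008] mm [  1.  130.   -1.1] dist 130.0 deg 0.0
```

Request:
{"fn": "send_rows", "kwargs": {
  "series": "0 0 0 0 30 0 1; 0 0 0 0 60 0 1; 0 0 0 0 90 0 1; 0 0 0 0 115 0 1; 0 0 0 0 127 0 1; 0 0 0 0 130 0 1; 0 0 0 0 130 0 1; 0 0 0 0 130 0 1; 0 0 0 0 130 0 1"
}}

```text
clock: 2.02
position: [0.5011, 0.3429, 0.1138]
tool_rot: [-1.569, -0.002, -0.026]
force: [-0.0, -0.1, 0.4]
grip_width: 0.0851
```

```bash
python3 -c "
from h import *
st()
crop('top',60,190,140,260,7,'g1');crop('scene',260,60,340,160,6,'g1s')"
```

```text
t 2.0167 p [0.5011 0.3429 0.1138] r [-1.5694e+00 -1.5000e-03 -2.5600e-02] f [-0.02 -0.12  0.43] w 0.0851
```

View pics/g1s.png

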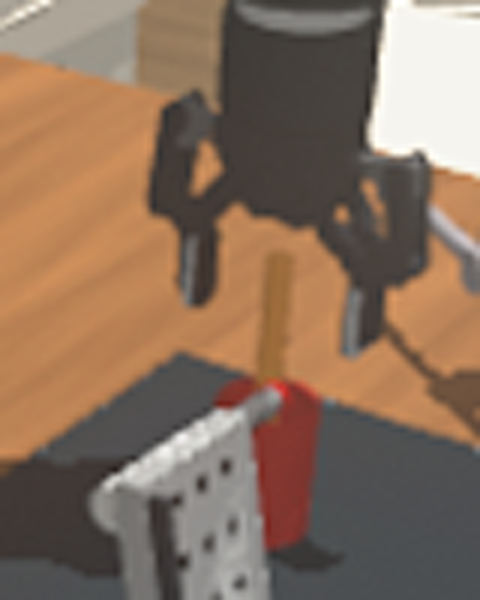

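The jaws straddle the orange handle above the can rim, with the pin clear. Close and see.

Request:
{"fn": "send_rows", "kwargs": {
  "series": "0 0 0 0 0 0 0; 0 0 0 0 0 0 0; 0 0 0 0 0 0 0; 0 0 0 0 0 0 0; 0 0 0 0 0 0 0; 0 0 0 0 0 0 0; 0 0 0 0 0 0 0; 0 0 0 0 0 0 0; 0 0 0 0 0 0 0; 0 0 0 0 0 0 0; 0 0 0 0 0 0 0; 0 0 0 0 0 0 0",
  "force": 60
}}

```text
clock: 3.12
position: [0.5006, 0.3423, 0.1123]
tool_rot: [-1.571, -0.0, -0.026]
force: [-0.5, 0.5, 2.3]
grip_width: 0.0125
```

Request:
{"fn": "send_rows", "kwargs": {
  "series": "0 0 0 0 -20 0 0; 0 0 0 0 -45 0 0; 0 0 0 0 -70 0 0; 0 0 0 0 -95 0 0; 0 0 0 0 -110 0 0; 0 0 0 0 -115 0 0; 0 0 0 0 -115 0 0; 0 0 0 0 -115 0 0; 0 0 0 0 -115 0 0"
}}

```text
clock: 3.87
position: [0.5001, 0.342, 0.226]
tool_rot: [-1.572, 0.001, -0.026]
force: [0.6, -0.6, -1.0]
grip_width: 0.0127
```

```bash
python3 -c "
from h import *
st()
t=crop('top',60,190,140,260,7,'g2');s=crop('scene',260,20,340,160,4,'g2s')
a=cv2.imread('pics/g2.png');b=cv2.imread('pics/g2s.png');c=np.zeros((600,800,3),np.uint8);c[:b.shape[0],:b.shape[1]]=b;a=cv2.resize(a,(440,385));c[:385,340:780]=a;cv2.imwrite('pics/g2c.png',c)
plan([.515,.128,.229],-0.026)"
```

```text
t 3.8667 p [0.5001 0.342  0.226 ] r [-1.572e+00  1.400e-03 -2.590e-02] f [ 0.62 -0.6  -0.98] w 0.0127
t 3.9667 p [0.5002 0.342  0.2261] r [-1.5721e+00  1.2000e-03 -2.6100e-02] f [0.39 0.4  0.38] w 0.0121
rv [ 0.0013 -0.0001 -0.0012] mm [  20.3   -2.6 -213.5] dist 215.0 deg 0.0
```

View pics/g2c.png

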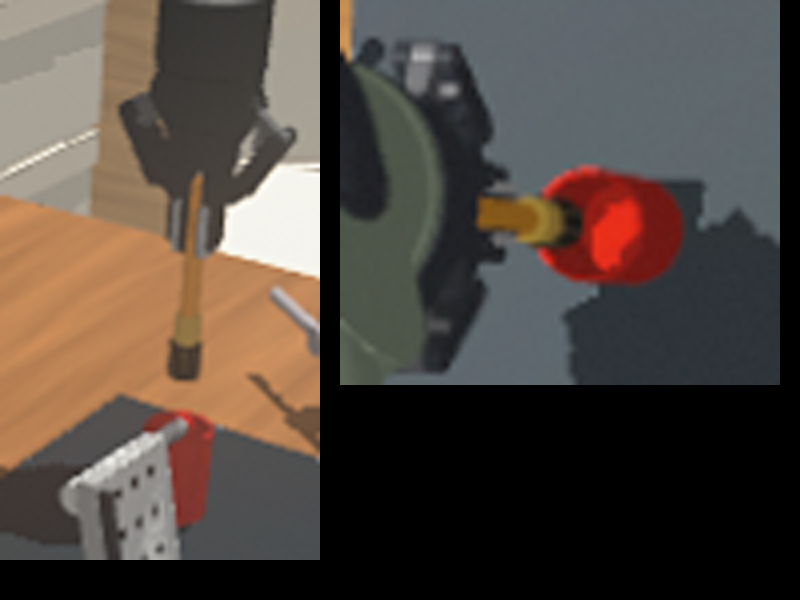

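```bash
python3 -c "
from h import *
print(tri((306.5,125),(150.3,198.4)))
print(onz('top',(150.3,198.4),.157))
for z in(.118,.226): print(proj('scene',[.5,.342,z]),(proj('scene',[.5,.342,z])-[260,20])*4)
"
```

```text
(array([0.5758103 , 0.20721978, 0.15897571]), np.float64(0.0030602187547184596))
[0.57471825 0.2067318  0.157     ]
[305.35475672 113.10283437] [181.41902687 372.41133749]
[308.49996936  78.38810684] [193.99987746 233.55242736]
```

Request:
{"fn": "send_rows", "kwargs": {
  "series": "0 0 0 2 0 -30 0; 0 0 0 4 0 -62 0; 0 0 0 6 0 -98 0; 0 0 0 8 0 -134 0; 0 0 0 9 0 -170 0; 0 0 0 10 0 -200 0; 0 0 0 10.4 0 -212 0; 0 0 0 10.4 10 -214 0; 0 0 0 10.4 40 -214 0; 0 0 0 10.4 62 -214 0; 0 0 0 10.4 66 -214 0; 0 0 0 10.4 66 -214 0; 0 0 0 10.4 66 -214 0; 0 0 0 10.4 66 -214 0; 0 0 0 10.4 66 -214 0"
}}

```text
clock: 5.22
position: [0.5059, 0.1285, 0.1623]
tool_rot: [-1.57, -0.001, -0.026]
force: [0.2, 0.4, 0.4]
grip_width: 0.0127
```

```bash
python3 -c "
from h import *
st()
crop('scene',210,60,340,220,4,'g3s')
plan([.505,.1275,.129],-.026)"
```

```text
t 5.2167 p [0.5059 0.1285 0.1623] r [-1.5701e+00 -1.5000e-03 -2.5800e-02] f [0.2  0.4  0.37] w 0.0127
t 5.2667 p [0.5059 0.1284 0.1622] r [-1.5701e+00 -1.4000e-03 -2.5800e-02] f [0.26 0.37 0.08] w 0.0125
rv [-0.0007  0.0002  0.0014] mm [-0.9 33.2 -1. ] dist 33.0 deg 0.0
```

View pics/g3s.png

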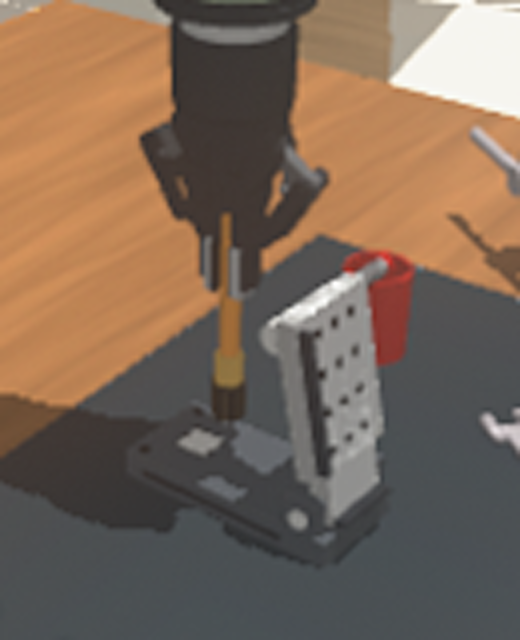

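Request:
{"fn": "send_rows", "kwargs": {
  "series": "0 0 0 -0.5 10 0 0; 0 0 0 -1 20 -0.5 0; 0 0 0 -1 27 -0.5 0; 0 0 0 -1 30 -0.5 0; 0 0 0 -1 31 -0.5 0; 0 0 0 -1 32 -0.5 0; 0 0 0 -1 32.5 -0.5 0; 0 0 0 -1 32.5 -0.5 0; 0 0 0 -1 32.5 -0.5 0"
}}

```text
clock: 6.02
position: [0.505, 0.1277, 0.1301]
tool_rot: [-1.57, -0.001, -0.026]
force: [-8.2, -2.2, 37.5]
grip_width: 0.0126
```

```bash
python3 -c "
from h import *
st()
crop('scene',210,60,340,220,4,'g4s');crop('top',150,170,230,260,6,'g4t')"
```

```text
t 6.0167 p [0.505  0.1277 0.1301] r [-1.5697e+00 -1.1000e-03 -2.6500e-02] f [-8.24 -2.16 37.54] w 0.0126
```

View pics/g4s.png

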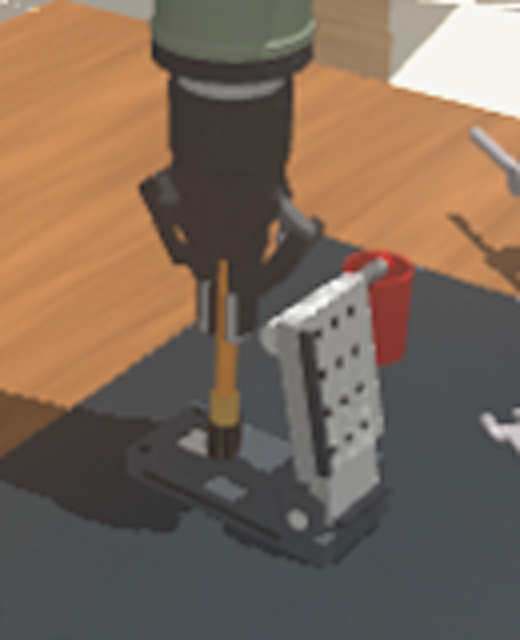

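Request:
{"fn": "send_rows", "kwargs": {
  "series": "0 0 0 0 -1 0 0; 0 0 0 -3 -1 0 0; 0 0 0 -7 -1 0 0; 0 0 0 -11 -1 0 0; 0 0 0 -15 -1 0 0; 0 0 0 -19 -1 0 0; 0 0 0 -23 -1 0 0; 0 0 0 -27 -1 0 0; 0 0 0 -30 -1 0 0"
}}

```text
clock: 6.87
position: [0.4756, 0.1285, 0.1303]
tool_rot: [-1.57, -0.003, -0.026]
force: [3.3, -0.6, 10.1]
grip_width: 0.0125
```

Request:
{"fn": "send_rows", "kwargs": {
  "series": "0 0 0 -4 0 0 0; 0 0 0 -8 0 0 0; 0 0 0 -12 0 0 0; 0 0 0 -16 0 0 0; 0 0 0 -20 0 0 0; 0 0 0 -22 0 0 0; 0 0 0 -22 0 0 0"
}}

```text
clock: 7.45
position: [0.4534, 0.1292, 0.1302]
tool_rot: [-1.57, -0.002, -0.026]
force: [2.1, -0.2, 11.0]
grip_width: 0.0127
```

```bash
python3 -c "
from h import *
st()
crop('scene',210,60,340,220,4,'g5s')"
```

```text
t 7.45 p [0.4534 0.1292 0.1302] r [-1.57   -0.0024 -0.0262] f [ 2.07 -0.2  11.05] w 0.0127
```

View pics/g5s.png

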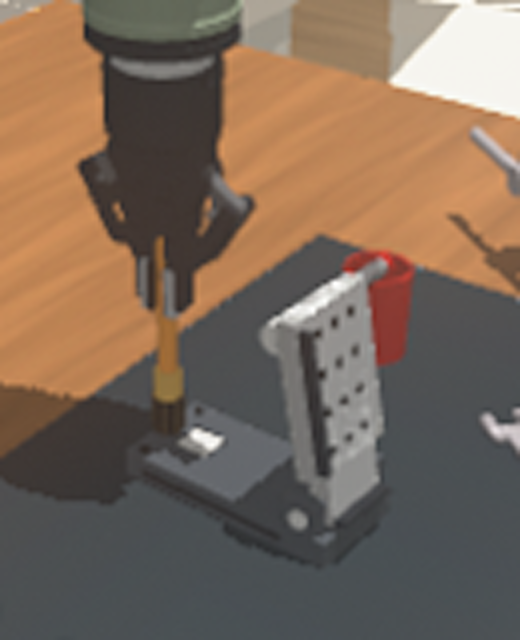

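Request:
{"fn": "send_rows", "kwargs": {
  "series": "0 0 0 -5 0 0 0; 0 0 0 -10 0 0 0; 0 0 0 -15 0 0 0; 0 0 0 -20 0 0 0; 0 0 0 -20 -20 0 0; 0 0 0 -20 -50 0 0; 0 0 0 -20 -80 0 0; 0 0 0 -20 -95 0 0; 0 0 0 -20 -96 0 0; 0 0 0 -20 -96 0 0; 0 0 0 -20 -96 0 0"
}}

```text
clock: 8.42
position: [0.4319, 0.1294, 0.2249]
tool_rot: [-1.571, 0.001, -0.026]
force: [0.5, 0.6, -1.6]
grip_width: 0.0124
```

```bash
python3 -c "
from h import *
plan([.5015,.341,.226],-.026)"
```

```text
t 8.4167 p [0.4319 0.1294 0.2249] r [-1.5713e+00  1.1000e-03 -2.5900e-02] f [ 0.54  0.57 -1.58] w 0.0124
rv [ 0.0005  0.0001 -0.0011] mm [ 64.1  -1.3 213.3] dist 223.0 deg 0.0
```

Request:
{"fn": "send_rows", "kwargs": {
  "series": "0 0 0 8 -1 30 0; 0 0 0 18 -1 62 0; 0 0 0 28 -1 98 0; 0 0 0 39 -1 134 0; 0 0 0 50 -1 170 0; 0 0 0 60 -1 200 0; 0 0 0 63 -1 211 0; 0 0 0 64 -1 213 0; 0 0 0 64 -1 213 0; 0 0 0 64 -1 213 0; 0 0 0 64 -1 213 0; 0 0 0 64 -1 213 0"
}}

```text
clock: 9.42
position: [0.502, 0.3396, 0.2269]
tool_rot: [-1.571, 0.0, -0.027]
force: [-0.6, 0.3, -0.7]
grip_width: 0.0127
```

```bash
python3 -c "
from h import *
st()
crop('scene',260,20,340,160,4,'g6s');crop('top',60,190,140,260,7,'g6t')
a=cv2.imread('pics/g6t.png');b=cv2.imread('pics/g6s.png');c=np.zeros((600,800,3),np.uint8);c[:b.shape[0],:b.shape[1]]=b;a=cv2.resize(a,(440,385));c[:385,340:780]=a;cv2.imwrite('pics/g6c.png',c)"
```

```text
t 9.4167 p [0.502  0.3396 0.2269] r [-1.5709e+00  1.0000e-04 -2.7400e-02] f [-0.63  0.3  -0.66] w 0.0127
```

View pics/g6c.png

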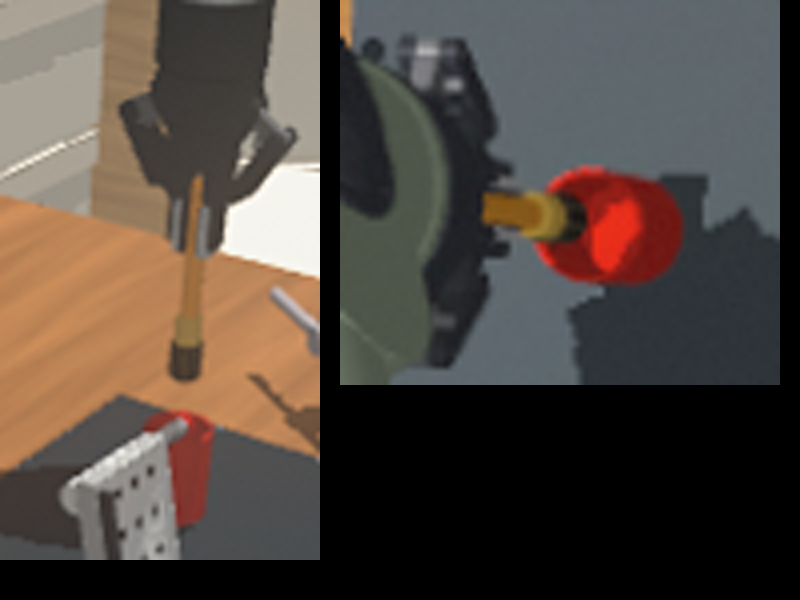

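Request:
{"fn": "send_rows", "kwargs": {
  "series": "0 0 0 0 25 0 0; 0 0 0 0 50 0 0; 0 0 0 0 75 0 0; 0 0 0 0 95 0 0; 0 0 0 0 105 0 0; 0 0 0 0 110 0 0; 0 0 0 0 112 0 0; 0 0 0 0 112.5 0 0; 0 0 0 0 112.5 0 0; 0 0 0 0 112.5 0 0"
}}

```text
clock: 10.35
position: [0.5023, 0.341, 0.1153]
tool_rot: [-1.57, -0.001, -0.026]
force: [-0.2, -0.9, -0.9]
grip_width: 0.0126
```

Request:
{"fn": "send_rows", "kwargs": {
  "series": "0 0 0 0 0.5 0 0; 0 0 0 0 0.5 0 0; 0 0 0 0 0.5 0 0.1; 0 0 0 0 0.5 0 0.3; 0 0 0 0 0.5 0 0.5; 0 0 0 0 0.5 0 0.7; 0 0 0 0 0.5 0 0.9; 0 0 0 0 0.5 0 1; 0 0 0 0 0.5 0 1; 0 0 0 0 0.5 0 1; 0 0 0 0 0.5 0 1; 0 0 0 0 0.5 0 1; 0 0 0 0 0.5 0 1; 0 0 0 0 0.5 0 1; 0 0 0 0 0.5 0 1"
}}

```text
clock: 11.6
position: [0.502, 0.3407, 0.1138]
tool_rot: [-1.571, -0.0, -0.026]
force: [0.2, 0.6, 0.5]
grip_width: 0.0854
```

Request:
{"fn": "send_rows", "kwargs": {
  "series": "0 0 0 0 -20 0 1; 0 0 0 0 -50 0 1; 0 0 0 0 -80 0 1; 0 0 0 0 -105 0 1; 0 0 0 0 -120 0 1; 0 0 0 0 -120 0 1; 0 0 0 0 -120 0 1"
}}

```text
clock: 12.18
position: [0.5021, 0.3409, 0.2344]
tool_rot: [-1.57, -0.001, -0.026]
force: [-0.7, -1.0, -0.3]
grip_width: 0.0855
```

```bash
python3 -c "
from h import *
st()
crop('scene',260,20,340,160,4,'g7s');t=crop('top',60,190,140,260,7,'g7t')
a=cv2.imread('pics/g7t.png');b=cv2.imread('pics/g7s.png');c=np.zeros((600,800,3),np.uint8);c[:b.shape[0],:b.shape[1]]=b;a=cv2.resize(a,(440,385));c[:385,340:780]=a;cv2.imwrite('pics/g7c.png',c)
crop('top',250,195,320,265,8,'tb7',t)"
```

```text
t 12.1833 p [0.5021 0.3409 0.2344] r [-1.5698e+00 -9.0000e-04 -2.5900e-02] f [-0.71 -1.02 -0.29] w 0.0855
```

View pics/g7c.png

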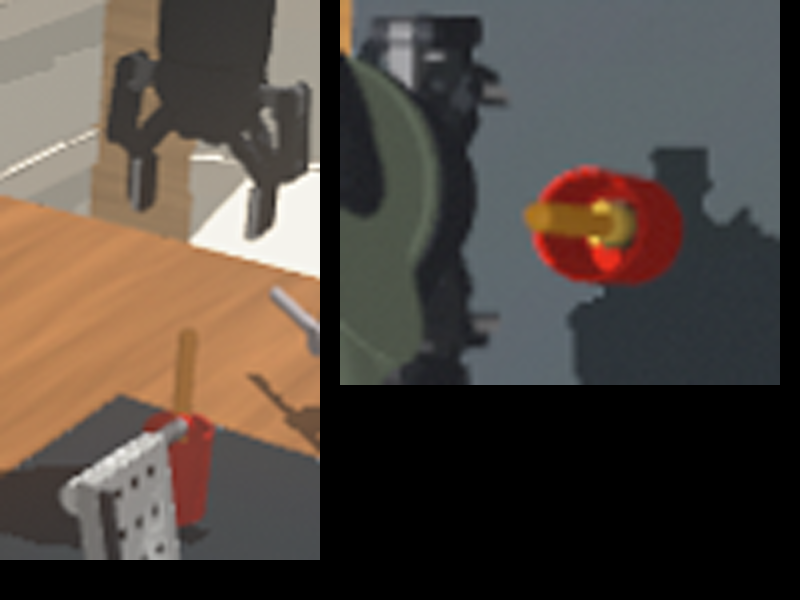

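View pics/tb7.png

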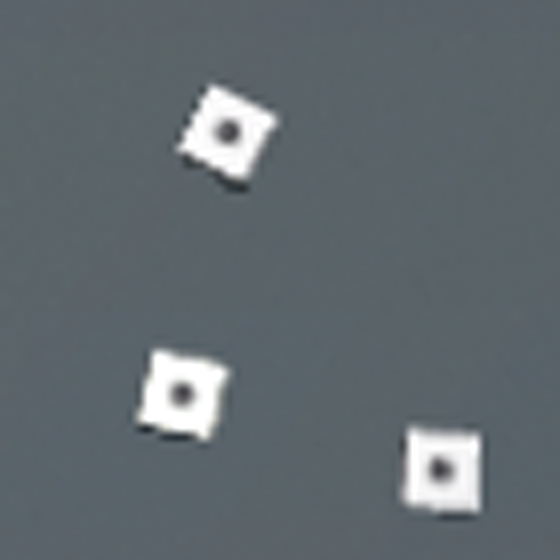

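```bash
python3 -c "
from h import *
plan([.5493,-.1073,.234],1.089)"
```

```text
t 12.2833 p [0.5016 0.3406 0.233 ] r [-1.5715e+00  9.0000e-04 -2.5900e-02] f [ 0.31 -0.41 -0.72] w 0.0856
rv [ 1.0000e-04 -1.1149e+00 -1.2000e-03] mm [  59.3   -0.8 -446.5] dist 450.0 deg 64.0
```

Request:
{"fn": "send_rows", "kwargs": {
  "series": "0 -0.08 0 4 -4 -30 1; 0 -0.17 0 9 -4 -65 1; 0 -0.26 0 14 -4 -102 1; 0 -0.36 0 19 -4 -140 1; 0 -0.46 0 24 -4 -178 1; 0 -0.56 0 28 -4 -216 1; 0 -0.66 0 33 -4 -254 1; 0 -0.76 0 38 -4 -292 1; 0 -0.86 0 43 -4 -330 1; 0 -0.96 0 48 -2 -368 1; 0 -1.04 0 54 0 -405 1; 0 -1.1 0 58 0 -435 1; 0 -1.115 0 59.3 0 -446.5 1; 0 -1.115 0 59.3 0 -446.5 1; 0 -1.115 0 59.3 0 -446.5 1; 0 -1.115 0 59.3 0 -446.5 1; 0 -1.115 0 59.3 0 -446.5 1"
}}

```text
clock: 13.7
position: [0.5495, -0.1058, 0.2335]
tool_rot: [-1.57, -0.0, 1.09]
force: [-0.1, -0.1, 0.4]
grip_width: 0.0854
```

```bash
python3 -c "
from h import *
plan([.5493,-.1073,.015],1.089)
crop('scene',150,150,260,250,6,'g8')"
```

```text
t 13.7 p [ 0.5495 -0.1058  0.2335] r [-1.5701e+00 -1.0000e-04  1.0903e+00] f [-0.08 -0.13  0.44] w 0.0854
rv [-0.0007  0.0013  0.0001] mm [ -1.5 218.5  -0.6] dist 218.0 deg 0.0
```

View pics/g8.png

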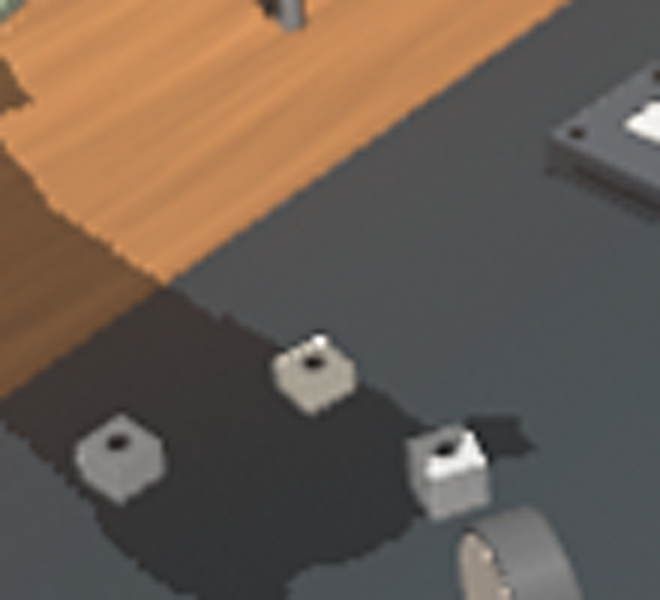

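Request:
{"fn": "send_rows", "kwargs": {
  "series": "0 0 0 0 30 0 1; 0 0 0 -0.5 65 0 1; 0 0 0 -1 105 0 1; 0 0 0 -1.5 145 -0.5 1; 0 0 0 -1.5 180 -0.5 1; 0 0 0 -1.5 205 -0.5 1; 0 0 0 -1.5 215 -0.5 1; 0 0 0 -1.5 216.5 -0.5 1; 0 0 0 -1.5 216.5 -0.5 1; 0 0 0 -1.5 216.5 -0.5 1; 0 0 0 -1.5 216.5 -0.5 1"
}}

```text
clock: 14.67
position: [0.5504, -0.1087, 0.019]
tool_rot: [-1.573, -0.001, 1.089]
force: [0.0, 0.5, 0.5]
grip_width: 0.0854
```

```bash
python3 -c "
from h import *
st()
crop('scene',180,150,260,250,6,'g9')"
```

```text
t 14.6667 p [ 0.5504 -0.1087  0.019 ] r [-1.5732e+00 -1.0000e-03  1.0891e+00] f [0.02 0.45 0.51] w 0.0854
```

View pics/g9.png

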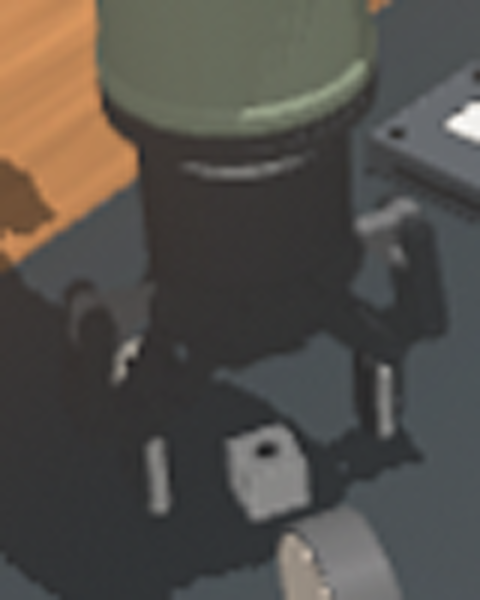

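Request:
{"fn": "send_rows", "kwargs": {
  "series": "0 0 0 0 0 0 0; 0 0 0 0 0 0 0; 0 0 0 0 0 0 0; 0 0 0 0 0 0 0; 0 0 0 0 0 0 0; 0 0 0 0 0 0 0; 0 0 0 0 0 0 0; 0 0 0 0 0 0 0; 0 0 0 0 0 0 0; 0 0 0 0 0 0 0; 0 0 0 0 0 0 0; 0 0 0 0 0 0 0",
  "force": 20
}}

```text
clock: 15.72
position: [0.5494, -0.1087, 0.0174]
tool_rot: [-1.571, -0.0, 1.089]
force: [-2.0, 0.3, 6.0]
grip_width: 0.0232
```

```bash
python3 -c "
from h import *
st()
crop('scene',180,150,260,250,6,'g10')"
```

```text
t 15.7167 p [ 0.5494 -0.1087  0.0174] r [-1.5708 -0.      1.089 ] f [-2.04  0.27  6.01] w 0.0232
```

View pics/g10.png

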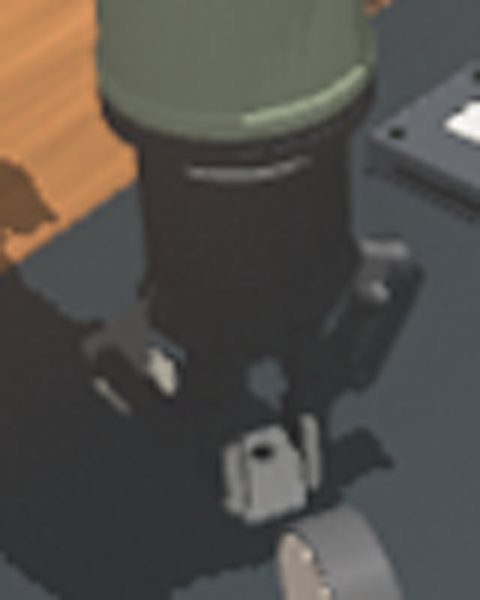

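Request:
{"fn": "send_rows", "kwargs": {
  "series": "0 0 0 0 0 0 0.5; 0 0 0 0 0 0 0.7; 0 0 0 0 0 0 0.7; 0 0 0 0 0 0 0.7; 0 0 0 0 0 0 0.7; 0 0.12 0 0 0 0 0.7; 0 0.24 0 0 0 0 0.7; 0 0.36 0 0 0 0 0.7; 0 0.48 0 0 0 0 0.7; 0 0.6 0 0 0 0 0.7; 0 0.72 0 0 0 0 0.7; 0 0.84 0 0 0 0 0.7; 0 0.96 0 0 0 0 0.7; 0 1.08 0 0 0 0 0.7; 0 1.2 0 0 0 0 0.7; 0 1.32 0 0 0 0 0.7; 0 1.44 0 0 0 0 0.7; 0 1.53 0 0 0 0 0.7; 0 1.571 0 0 0 0 0.7; 0 1.571 0 0 0 0 0.7"
}}

```text
clock: 17.43
position: [0.5494, -0.1085, 0.0172]
tool_rot: [-1.571, 0.0, -0.484]
force: [-0.3, -0.2, -0.2]
grip_width: 0.0598
```

Request:
{"fn": "send_rows", "kwargs": {
  "series": "0 0 0 0 0 0 0.7; 0 0 0 0 0 0 0.4; 0 0 0 0 0 0 0; 0 0 0 0 0 0 0; 0 0 0 0 0 0 0; 0 0 0 0 0 0 0; 0 0 0 0 0 0 0; 0 0 0 0 0 0 0; 0 0 0 0 0 0 0; 0 0 0 0 0 0 0; 0 0 0 0 0 0 0; 0 0 0 0 0 0 0"
}}

```text
clock: 18.43
position: [0.5494, -0.1088, 0.0174]
tool_rot: [-1.571, -0.0, -0.482]
force: [-0.4, -0.0, 5.3]
grip_width: 0.0232
```

```bash
python3 -c "
from h import *
s=st();print(s['qpos'].round(2))
crop('scene',180,150,260,250,6,'g11')
plan([.477,.1282,.12],-1.597)
plan([.549,-.108,.12],-.482)"
```

```text
t 18.4333 p [ 0.5494 -0.1088  0.0174] r [-1.5708e+00 -1.0000e-04 -4.8210e-01] f [-0.44 -0.03  5.26] w 0.0232
[-0.24  0.83  0.47  1.92 -0.69  0.56  0.22]
t 18.4833 p [ 0.5493 -0.1088  0.0174] r [-1.5709e+00 -1.0000e-04 -4.8210e-01] f [-1.67 -0.77  6.  ] w 0.0234
rv [0.0000e+00 1.1149e+00 1.0000e-04] mm [-174.  -102.7  176.5] dist 268.0 deg 64.0
t 18.4833 p [ 0.5493 -0.1088  0.0174] r [-1.5709e+00 -1.0000e-04 -4.8210e-01] f [-1.67 -0.77  6.  ] w 0.0234
rv [ 0.0001 -0.0001  0.0001] mm [  -0.7 -102.6    0.6] dist 103.0 deg 0.0
```

View pics/g11.png

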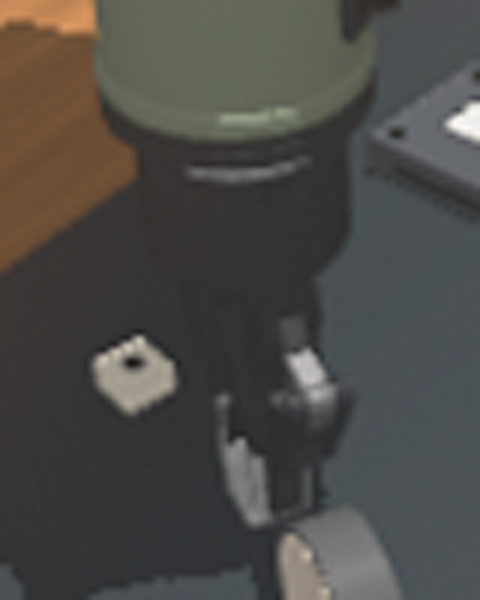

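Request:
{"fn": "send_rows", "kwargs": {
  "series": "0 0 0 0 0 0 0; 0 0 0 0 0 0 0; 0 0 0 0 0 0 0; 0 0 0 0 -10 0 0; 0 0 0 0 -30 0 0; 0 0 0 0 -60 0 0; 0 0 0 0 -85 0 0; 0 0 0 0 -100 0 0; 0 0 0 0 -103 0 0; 0 0 0 0 -103 0 0",
  "force": 60
}}

```text
clock: 19.32
position: [0.5498, -0.1085, 0.1213]
tool_rot: [-1.57, -0.001, -0.482]
force: [-0.5, 0.1, -0.8]
grip_width: 0.0228
```

Request:
{"fn": "send_rows", "kwargs": {
  "series": "0 0.1 0 -12 0 12 0; 0 0.2 0 -28 0 28 0; 0 0.3 0 -46 0 46 0; 0 0.4 0 -63 0 64 0; 0 0.5 0 -81 0 82 0; 0 0.6 0 -98 0 100 0; 0 0.7 0 -116 0 118 0; 0 0.8 0 -133 0 135 0; 0 0.9 0 -150 0 152 0; 0 1 0 -165 0 168 0; 0 1.08 0 -172 0 174 0; 0 1.115 0 -174 0 176 0; 0 1.115 0 -174 0 176 0; 0 1.115 0 -174 0 176 0; 0 1.115 0 -174 0 176 0; 0 1.115 0 -174 0 176 0"
}}

```text
clock: 20.65
position: [0.4768, 0.1272, 0.1202]
tool_rot: [-1.571, -0.0, -1.597]
force: [-0.4, -0.7, -1.1]
grip_width: 0.0225
```

```bash
python3 -c "
from h import *
s=st();print(s['qpos'].round(2))
crop('scene',210,60,340,220,4,'g12')
plan([.477,.1282,.0394],-1.597)
"
```

```text
t 20.65 p [0.4768 0.1272 0.1202] r [-1.5710e+00 -2.0000e-04 -1.5969e+00] f [-0.45 -0.66 -1.09] w 0.0225
[-1.03  0.75  0.96  2.08 -0.88  0.8  -1.12]
t 20.7 p [0.4769 0.1273 0.1202] r [-1.5708  0.     -1.5973] f [-0.44  0.17 -1.01] w 0.0225
rv [ 0.     -0.0003 -0.    ] mm [-0.9 80.8  0.1] dist 81.0 deg 0.0
```

View pics/g12.png

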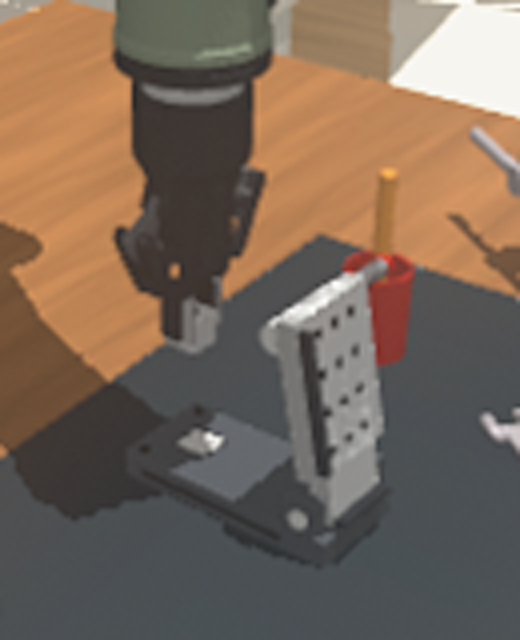

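Request:
{"fn": "send_rows", "kwargs": {
  "series": "0 0 0 0 20 0 0; 0 0 0 0 45 0 0; 0 0 0 0 62 0 0; 0 0 0 0 70 0 0; 0 0 0 0 72 0 0; 0 0 0 0 72 0 0; 0 0 0 0 72 0 0"
}}

```text
clock: 21.28
position: [0.4772, 0.1277, 0.0491]
tool_rot: [-1.57, 0.0, -1.597]
force: [0.2, -0.5, -0.6]
grip_width: 0.0226
```

```bash
python3 -c "
from h import *
s=st()
crop('scene',225,130,300,200,10,'g13')
for P in ([.473,.116],[.473,.14],[.497,.116],[.497,.14]):print(((proj('scene',P+[.022])-[225,130])*10).round(0))
"
```

```text
t 21.2833 p [0.4772 0.1277 0.0491] r [-1.5700e+00  2.0000e-04 -1.5973e+00] f [ 0.15 -0.48 -0.64] w 0.0226
[291. 406.]
[340. 367.]
[360. 435.]
[409. 396.]
```

View pics/g13.png

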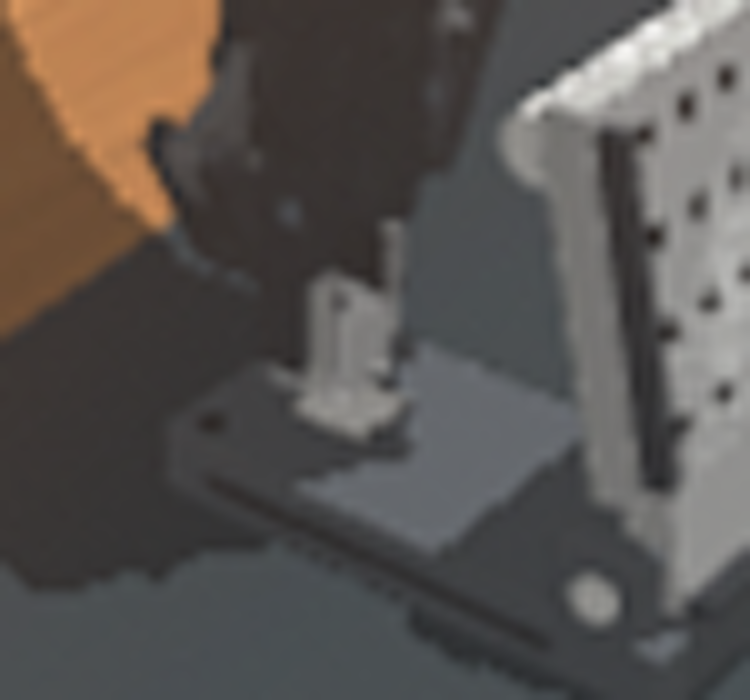

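Request:
{"fn": "send_rows", "kwargs": {
  "series": "0 0 0 0 4 0 0; 0 0 0 0 7.5 0 0; 0 0 0 0 9 0 0; 0 0 0 0 9.5 0 0; 0 0 0 0 10 0 0; 0 0 0 0 10.3 0 0; 0 0 0 0 10.3 0 0; 0 0 0 0 10.3 0 0"
}}

```text
clock: 22.0
position: [0.4772, 0.128, 0.0394]
tool_rot: [-1.57, 0.002, -1.597]
force: [-8.9, 1.4, 44.6]
grip_width: 0.0229
```

Request:
{"fn": "send_rows", "kwargs": {
  "series": "0 0 0 0 -0.5 0 0; 0 0 0 0 -0.5 0 0; 0 0 0 0 -0.5 0 0"
}}

```text
clock: 22.25
position: [0.4772, 0.128, 0.0394]
tool_rot: [-1.57, 0.001, -1.597]
force: [-5.7, 1.5, 28.6]
grip_width: 0.0225
```

Request:
{"fn": "send_rows", "kwargs": {
  "series": "0 0 0 0 -0.3 0 0; 0 0 0 0 -0.3 0.6 0; 0 0 0 0 -0.3 1.2 0; 0 0 0 0 -0.3 1.8 0; 0 0 0 0 -0.3 2.4 0; 0 0 0 0 -0.3 3 0; 0 0 0 0 -0.3 3.6 0; 0 0 0 0 -0.3 4.2 0; 0 0 0 0 -0.3 4.8 0; 0 0 0 0 -0.3 5.4 0; 0 0 0 0 -0.3 6 0; 0 0 0 0 -0.3 6.6 0; 0 0 0 0 -0.3 7.2 0; 0 0 0 0 -0.3 7.6 0; 0 0 0 0 -0.3 7.8 0; 0 0 0 0 -0.3 7.8 0; 0 0 0 0 -0.3 7.8 0"
}}

```text
clock: 23.67
position: [0.4849, 0.1277, 0.0395]
tool_rot: [-1.57, 0.001, -1.597]
force: [-4.2, 0.2, 20.3]
grip_width: 0.0226
```

Request:
{"fn": "send_rows", "kwargs": {
  "series": "0 0 0 0 -0.4 0 0; 0 0 0 0 -0.4 0 0.1; 0 0 0 0 -0.4 0 0.2; 0 0 0 0 -0.4 0 0.4; 0 0 0 0 -0.4 0 0.6; 0 0 0 0 -0.4 0 0.6; 0 0 0 0 -0.4 0 0.6; 0 0 0 0 -0.4 0 0.6; 0 0 0 0 -0.4 0 0.6; 0 0 0 0 -0.4 0 0.6"
}}

```text
clock: 24.5
position: [0.4845, 0.1277, 0.0392]
tool_rot: [-1.571, -0.0, -1.597]
force: [0.1, -0.3, -0.8]
grip_width: 0.0509
```

Request:
{"fn": "send_rows", "kwargs": {
  "series": "0 0 0 0 -15 0 0.6; 0 0 0 0 -45 0 0.6; 0 0 0 0 -80 0 0.6; 0 0 0 10 -100 0 0.8; 0 0 0 40 -110 -5 1; 0 0 0 80 -110 -10 1; 0 0 0 120 -110 -15 1; 0 0 0 160 -110 -20 1; 0 0 0 185 -110 -25 1; 0 0 0 190 -110 -25 1; 0 0 0 190 -110 -25 1"
}}

```text
clock: 25.42
position: [0.4543, -0.0633, 0.1494]
tool_rot: [-1.57, 0.0, -1.601]
force: [0.9, 0.3, -0.1]
grip_width: 0.0852
```

```bash
cat >> h.py <<'E'
def quad(im,x0,y0,x1,y1,lo,n,z,thr=1500):
    g=cv2.resize(im[y0:y1,x0:x1].min(2),None,fx=8,fy=8,interpolation=cv2.INTER_CUBIC)
    cs,_=cv2.findContours((g>lo).astype(np.uint8),cv2.RETR_EXTERNAL,cv2.CHAIN_APPROX_NONE)
    for c in cs:
        if cv2.contourArea(c)<thr: continue
        b=(cv2.boxPoints(cv2.minAreaRect(c))+.5)/8-.5+[x0,y0]
        P=np.array([onz(n,p,z)[:2] for p in b]); e=P[1]-P[0]
        print('px',b.mean(0).round(2),'P',P.mean(0).round(4),'sz',np.linalg.norm(e).round(4),np.linalg.norm(P[2]-P[1]).round(4),'ang',(np.degrees(np.arctan2(e[1],e[0]))%90).round(1))
E
python3 -c "
from h import *
s=st()
t=crop('top',160,200,220,260,10,'g14t');s=crop('scene',225,130,300,200,10,'g14s')
quad(t,170,220,210,255,170,'top',.046)
quad(t,170,220,210,255,200,'top',.046)
cv2.imwrite('pics/top14.png',t[:,:,::-1])
"
```

```text
t 25.4167 p [ 0.4543 -0.0633  0.1494] r [-1.5703e+00  1.0000e-04 -1.6005e+00] f [ 0.87  0.35 -0.08] w 0.0852
px [188.75 236.06] P [0.4861 0.1274] sz 0.0277 0.0266 ang 89.4
px [188.88 236.06] P [0.4861 0.1271] sz 0.0251 0.024 ang 89.4
```

View pics/g14s.png

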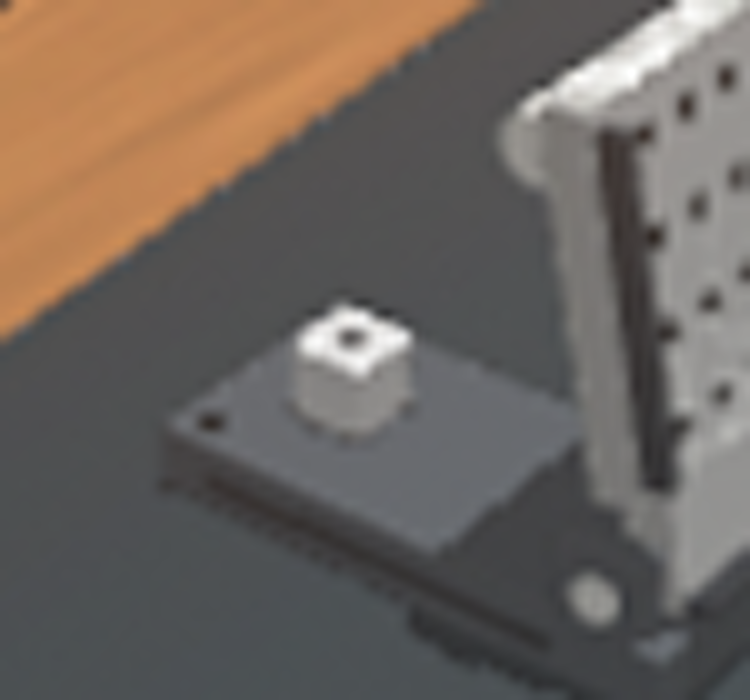

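View pics/g14t.png

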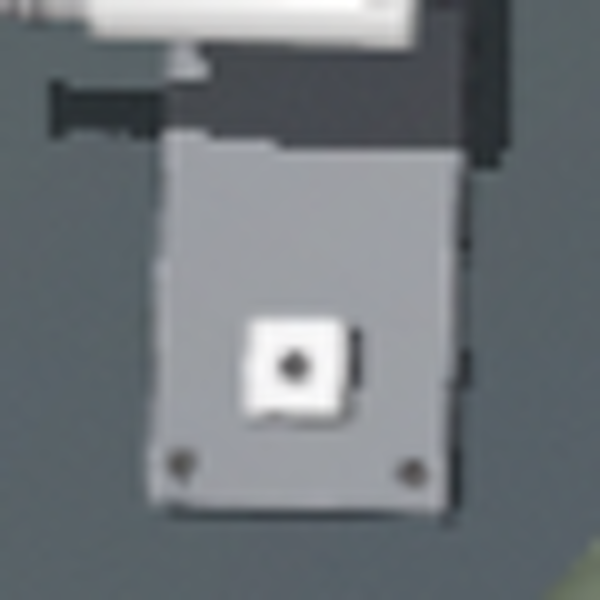

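View pics/top14.png

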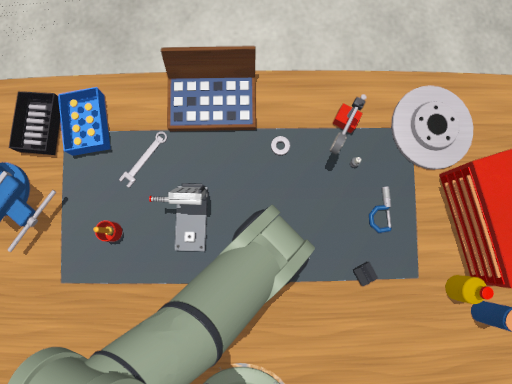

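```bash
cat >> h.py <<'E'
def spot(im,c,r,n,z,inv=True):
    x0,y0=int(c[0]-r),int(c[1]-r); g=im[y0:y0+2*r+1,x0:x0+2*r+1].astype(float).mean(2)
    w=np.clip(np.percentile(g,50)-g-25,0,None) if inv else np.clip(g-180,0,None)
    yy,xx=np.mgrid[y0:y0+2*r+1,x0:x0+2*r+1]; p=np.array([(w*xx).sum(),(w*yy).sum()])/w.sum()
    print(n,'spot',p.round(2),onz(n,p,z)[:2].round(4)); return p
E
python3 -c "
from h import *
t=cv2.imread('pics/top14.png')[:,:,::-1]
t0=cv2.imread('pics/top0.png')[:,:,::-1];s0=cv2.imread('pics/scene0.png')[:,:,::-1]
s=cams.grab_frame('scene')
a=spot(t,(188.9,236.2),3,'top',.046); b=spot(s,(260,163.4),3,'scene',.046); print(tri(b,a))
# seat bright centroid
for im,n,box in((t0,'top',(182,229,198,245)),(s0,'scene',(250,164,270,178))):
    x0,y0,x1,y1=box; g=im[y0:y1,x0:x1].astype(float).mean(2); bg=np.median(g[[0,-1]]);print(bg,g.max())
    w=np.clip((g-bg),0,None); w[w<15]=0
    yy,xx=np.mgrid[y0:y1,x0:x1];p=[(w*xx).sum()/w.sum(),(w*yy).sum()/w.sum()];print(n,p,onz(n,p,.022))
"
```

```text
top spot [188.96 236.15] [0.4859 0.1268]
scene spot [260.29 161.23] [0.4803 0.1358]
(array([0.4862143 , 0.12634775, 0.05327692]), np.float64(0.0011971203675670132))
161.66666666666666 255.0
top [np.float64(189.5955584303579), np.float64(236.73842173350582)] [0.48482659 0.12796226 0.022     ]
102.33333333333333 240.66666666666666
scene [np.float64(259.57121974038125), np.float64(170.0162554087241)] [0.4839007  0.12760144 0.022     ]
```

```bash
python3 -c "
from h import *
t=cv2.imread('pics/top14.png')[:,:,::-1]
s=cams.grab_frame('scene')
cv2.imwrite('pics/scene14.png',s[:,:,::-1])
print(s[158:170,253:268].mean(2).astype(int)); print(t[230:243,182:197].mean(2).astype(int))
a=spot(t,(189,236),2,'top',.046); b=spot(s,(260,163),2,'scene',.046); print(tri(b,a))
"
```

```text
[[ 81  81  81  81  81  81  81  82  81  82  81  82  82  82  82]
 [ 81  81  81  81  79  78  77  79  79  81  81  82  82  82  82]
 [ 80  80  80  78  79 110 130  90  72  76  79  80  81  81  82]
 [ 80  79  76  76 111 183 223 223 207 113  64  75  77  80  82]
 [ 79  76 114 179 216 223 216 215 226 216 194 150  91  76  81]
 [ 81 115 185 231 233 201 114 105 161 226 233 232 211 101  81]
 [104 135 218 244 233 211 140 140 188 228 233 225 186 115  97]
 [111 125 170 197 204 226 224 223 231 231 195 164 127 109 107]
 [108 119 130 128 144 175 202 233 233 172 145 137 127 102 107]
 [109 121 132 131 129 128 142 178 178 130 138 139 130 108 107]
 [110 121 132 133 131 131 129 130 135 139 139 139 132 111 106]
 [110 121 133 132 132 132 131 133 138 139 139 140 136 117 107]]
[[159 159 159 159 159 159 159 160 160 159 160 160 160 159 160]
 [159 159 162 172 179 178 180 180 179 180 179 173 162 158 160]
 [158 159 174 213 233 233 234 237 236 237 236 223 172 140 157]
 [157 159 178 224 246 246 245 245 246 247 247 234 179  81 137]
 [158 158 180 225 246 244 235 227 236 245 247 233 179  88 137]
 [158 158 190 231 246 232 189 131 188 235 247 234 181  87 137]
 [158 159 202 238 245 214 113  90 134 220 247 233 176  78 136]
 [158 158 201 238 245 222 157 118 163 226 247 231 171  78 136]
 [158 158 197 235 245 238 220 199 213 239 246 224 157  96 141]
 [158 158 198 236 245 245 245 245 246 246 246 218 142 138 161]
 [159 159 195 229 233 232 234 236 236 237 238 210 137 136 160]
 [159 158 172 184 166 149 164 174 174 175 177 163 123 138 159]
 [158 158 154 146 146 147 147 140 134 133 134 134 140 154 159]]
top spot [188.95 236.15] [0.4859 0.1269]
scene spot [260.12 162.83] [0.4846 0.1289]
(array([0.48597213, 0.12674895, 0.04770782]), np.float64(0.00028150037174615124))
```

```bash
python3 -c "
from h import *
for p in((259.5,163.35),(259.6,163.45)):
  print(onz('scene',p,.046)); print(tri(p,(188.95,236.1)))
s0=cv2.imread('pics/scene0.png')[:,:,::-1];t0=cv2.imread('pics/top0.png')[:,:,::-1]
print(s0[164:177,250:270].mean(2).astype(int));print(t0[229:245,182:198].mean(2).astype(int))
s=cv2.imread('pics/scene14.png')[:,:,::-1]
crop('scene',245,155,275,180,24,'z1',s);crop('scene',245,155,275,180,24,'z0',s0)
"
```

```text
[0.48473191 0.12578119 0.046     ]
(array([0.48537756, 0.12630852, 0.0460703 ]), np.float64(0.0016731028767715138))
[0.48524954 0.12553847 0.046     ]
(array([0.48548286, 0.12643234, 0.04569478]), np.float64(0.0014223602038498215))
[[ 77  76  88 101 102 104 104 104 102  98 100 104 103 103 104 104 100  95
   87  79]
 [ 80  89 101 106 104 103 103 103 102 103 103 103 103 104 103 103 103 103
  100  94]
 [104 101 103 104 103 103 102 100  89  77  91 102 102 102 103 103 103 103
  103 103]
 [108 103 103 102 103 102  99 120 177 197 140  87  87  99 101 101 102 103
  103 103]
 [104 103 103 102 101  89  90 169 232 235 223 212 188 117  86  98 101 102
  102 102]
 [103 103 102 101 102 155 214 225 235 233 234 235 232 218 204 164 105 102
  102 102]
 [102 103 103  96 156 233 240 235 232 231 232 232 234 238 229 147  88 102
  102 102]
 [102 103 103  98 131 183 219 239 236 234 233 234 237 230 170 102  92 103
  102 102]
 [102 102 103 101  95  99 139 177 198 227 239 228 181 151 109  98 101 102
  102 102]
 [103 103 103 103 101 100  96  94 117 152 186 170  92  89  99 101 102 103
  102 102]
 [103 103 102 103 
[... 610 characters left out ...]
 255 255 255 221 162 162 163]
 [160 160 153 202 245 255 255 255 255 255 255 255 222 162 162 162]
 [160 160 152 219 255 255 255 255 255 255 255 255 222 162 162 162]
 [161 161 147 216 255 255 255 255 255 255 255 255 222 162 162 162]
 [161 160 147 216 255 255 255 255 255 255 255 255 223 163 161 162]
 [161 161 147 216 255 255 255 255 255 255 255 255 224 167 162 162]
 [162 161 151 212 250 250 253 255 255 255 255 255 217 148 161 161]
 [161 161 159 187 214 215 230 242 242 242 243 243 207 149 162 161]
 [160 160 155 148 148 148 148 142 135 136 135 135 142 155 161 162]
 [161 161 161 161 161 161 161 161 161 161 162 161 161 161 162 161]
 [160 161 160 160 161 161 161 161 161 161 161 161 162 161 162 162]]
```

View pics/z1.png

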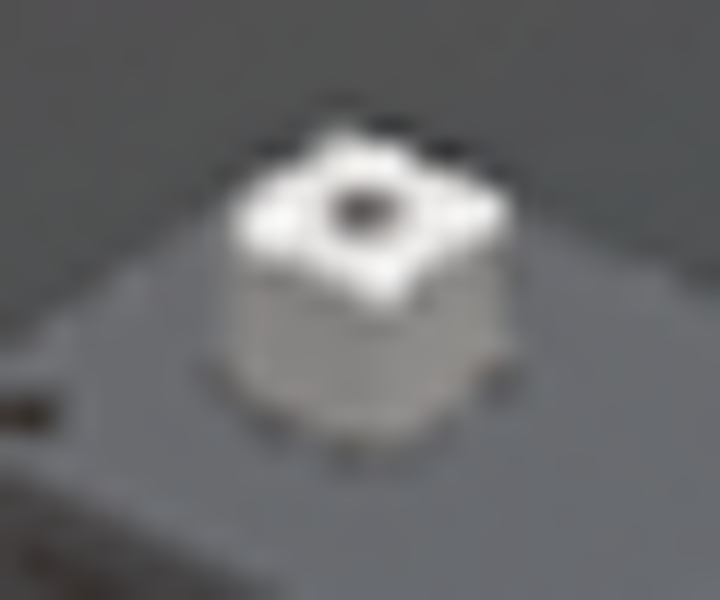

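View pics/z0.png

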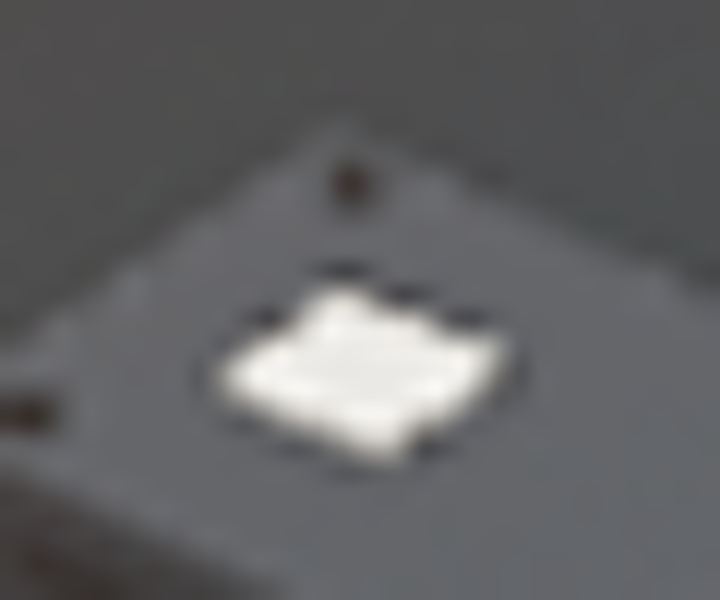

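```bash
python3 -c "
from h import *
p=onz('top',(189.54,236.76),.022);print(p)
q=p.copy();q[2]=.046;print(proj('top',q), onz('top',(188.96,236.05),.046))
p=onz('scene',(259.57,170.02),.022);q=p.copy();q[2]=.046;print(proj('scene',q))
"
```

```text
[0.48477118 0.12811009 0.022     ]
[188.46806924 236.59074594] [0.48615958 0.12682061 0.046     ]
[259.63606755 162.96370057]
```

```bash
python3 -c "
from h import *
plan([.4834,.129,.145],-1.597)
"
```

```text
t 25.6167 p [ 0.4549 -0.0604  0.149 ] r [-1.5711e+00  1.0000e-04 -1.5952e+00] f [ 1.03  0.27 -0.29] w 0.0857
rv [ 0.0003  0.0018 -0.0001] mm [-190.     4.1   23.9] dist 192.0 deg 0.0
```

Request:
{"fn": "send_rows", "kwargs": {
  "series": "0 0 0 -30 4 5 0.7; 0 0 0 -65 4 10 0.7; 0 0 0 -102 4 15 0.7; 0 0 0 -140 4 20 0.7; 0 0 0 -170 4 23 0.7; 0 0 0 -186 4 24 0.7; 0 0.002 0 -190 4 24 0.7; 0 0.002 0 -190 4 24 0.7; 0 0.002 0 -190 4 24 0.7; 0 0.002 0 -190 4 24 0.7; 0 0.002 0 -190 4 24 0.7"
}}

```text
clock: 26.53
position: [0.4835, 0.1267, 0.1453]
tool_rot: [-1.571, 0.0, -1.601]
force: [0.1, 0.2, 0.2]
grip_width: 0.0597
```

```bash
python3 -c "
from h import *
plan([.4834,.129,.0405],-1.597)
"
```

```text
t 26.5333 p [0.4835 0.1267 0.1453] r [-1.5707  0.     -1.6005] f [0.05 0.21 0.23] w 0.0597
rv [-0.0001 -0.0035 -0.    ] mm [ -2.2 104.8  -0.2] dist 105.0 deg 0.0
```

Request:
{"fn": "send_rows", "kwargs": {
  "series": "0 0 0 0 25 0 0.7; 0 0 0 0 55 0 0.7; 0 0 0 0 85 0 0.7; 0 0 0 0 100 0 0.7; 0 0 0 0 105 0 0.7; 0 0 0 0 105 0 0.7; 0 0 0 0 105 0 0.7; 0 0 0 0 105 0 0.7; 0 0 0 0 105 0 0.7"
}}

```text
clock: 27.28
position: [0.484, 0.1279, 0.0412]
tool_rot: [-1.57, 0.001, -1.599]
force: [-1.0, 0.3, 0.1]
grip_width: 0.0597
```

```bash
python3 -c "
from h import *
plan([.4834,.129,.0395],-1.597)
"
```

```text
t 27.2833 p [0.484  0.1279 0.0412] r [-1.5695e+00  6.0000e-04 -1.5989e+00] f [-1.05  0.3   0.07] w 0.0597
rv [-0.0013 -0.0019 -0.0006] mm [-1.1  1.7 -0.7] dist 2.0 deg 0.0
```

Let it settle and close gently (jaws along y).

Request:
{"fn": "send_rows", "kwargs": {
  "series": "0 0 0 0 0.5 0 0.7; 0 0 0 0 0.5 0 0.7; 0 0 0 0 0.5 0 0.7; 0 0 0 0 0.5 0 0.7; 0 0 0 0 0.5 0 0.7",
  "force": 20
}}

```text
clock: 27.7
position: [0.4836, 0.1278, 0.0398]
tool_rot: [-1.571, 0.0, -1.599]
force: [0.2, -0.3, 0.2]
grip_width: 0.0596
```

```bash
python3 -c "
from h import *
plan([.4834,.129,.0395],-1.597)
"
```

```text
t 27.7 p [0.4836 0.1278 0.0398] r [-1.5708  0.     -1.599 ] f [ 0.17 -0.3   0.22] w 0.0596
rv [-0.    -0.002 -0.   ] mm [-1.2  0.3 -0.2] dist 1.0 deg 0.0
```

Request:
{"fn": "send_rows", "kwargs": {
  "series": "0 -0.002 0 -1.2 0 0 0.7; 0 -0.002 0 -1.2 0 0 0.5; 0 -0.002 0 -1.2 0 0 0.3; 0 -0.002 0 -1.2 0 0 0; 0 -0.002 0 -1.2 0 0 0; 0 -0.002 0 -1.2 0 0 0; 0 -0.002 0 -1.2 0 0 0; 0 -0.002 0 -1.2 0 0 0; 0 -0.002 0 -1.2 0 0 0; 0 -0.002 0 -1.2 0 0 0; 0 -0.002 0 -1.2 0 0 0; 0 -0.002 0 -1.2 0 0 0"
}}

```text
clock: 28.7
position: [0.4836, 0.1289, 0.0397]
tool_rot: [-1.571, -0.0, -1.597]
force: [-0.8, -0.1, 3.6]
grip_width: 0.0236
```

Request:
{"fn": "send_rows", "kwargs": {
  "series": "0 0 0 0 0 0 0.3; 0 0 0 0 0 0 0.7; 0 0 0 0 0 0 0.7; 0 0 0 0 0 0 0.7; 0 -0.12 0 0 0 0 0.7; 0 -0.24 0 0 0 0 0.7; 0 -0.36 0 0 0 0 0.7; 0 -0.48 0 0 0 0 0.7; 0 -0.6 0 0 0 0 0.7; 0 -0.72 0 0 0 0 0.7; 0 -0.84 0 0 0 0 0.7; 0 -0.96 0 0 0 0 0.7; 0 -1.08 0 0 0 0 0.7; 0 -1.2 0 0 0 0 0.7; 0 -1.32 0 0 0 0 0.7; 0 -1.44 0 0 0 0 0.7; 0 -1.54 0 0 0 0 0.7; 0 -1.571 0 0 0 0 0.7; 0 -1.571 0 0 0 0 0.7; 0 -1.571 0 0 0 0 0.7"
}}

```text
clock: 30.37
position: [0.4836, 0.1288, 0.0397]
tool_rot: [-1.571, 0.0, -0.029]
force: [0.5, -0.3, 0.3]
grip_width: 0.0597
```

```bash
python3 -c "
from h import *
plan([.4834,.129,.0395],-.026)
"
```

```text
t 30.3667 p [0.4836 0.1288 0.0397] r [-1.5707e+00  1.0000e-04 -2.9400e-02] f [ 0.5  -0.28  0.34] w 0.0597
rv [-0.     -0.0034 -0.0001] mm [-0.2  0.2  0.2] dist 0.0 deg 0.0
```

Request:
{"fn": "send_rows", "kwargs": {
  "series": "0 -0.002 0 0 0 0 0.6; 0 -0.002 0 0 0 0 0.4; 0 -0.002 0 0 0 0 0; 0 -0.002 0 0 0 0 0; 0 -0.002 0 0 0 0 0; 0 -0.002 0 0 0 0 0; 0 -0.002 0 0 0 0 0; 0 -0.002 0 0 0 0 0; 0 -0.002 0 0 0 0 0; 0 -0.002 0 0 0 0 0; 0 -0.002 0 0 0 0 0"
}}

```text
clock: 31.28
position: [0.4836, 0.1289, 0.0397]
tool_rot: [-1.571, 0.0, -0.024]
force: [-0.2, 0.9, 0.6]
grip_width: 0.0232
```

Request:
{"fn": "send_rows", "kwargs": {
  "series": "0 0 0 0 0 0 0.2; 0 0 0 0 0 0 0.5; 0 0 0 0 0 0 0.5; 0 0 0 0 0 0 0.5; 0 0 0 0 0 0 0.5; 0 0 0 0 -20 0 0.5; 0 0 0 0 -55 0 0.5; 0 0 0 0 -90 0 0.5; 0 0 0 0 -110 -10 0.5; 0 0 0 -5 -112 -40 0.7; 0 0 0 -10 -112 -80 1; 0 0 0 -15 -112 -120 1; 0 0 0 -20 -112 -160 1; 0 0 0 -25 -112 -200 1; 0 0 0 -30 -112 -230 1; 0 0 0 -33 -112 -235 1; 0 0 0 -33 -112 -235 1"
}}

```text
clock: 32.7
position: [0.4442, -0.1073, 0.1519]
tool_rot: [-1.571, -0.0, -0.028]
force: [-0.1, 0.1, -0.3]
grip_width: 0.0852
```

```bash
python3 -c "
from h import *
t=crop('top',160,200,220,260,10,'g15t');s=crop('scene',245,155,275,180,24,'z2')
cv2.imwrite('pics/top15.png',t[:,:,::-1])
st()
print(s[158:170,253:268].mean(2).astype(int)); print(t[229:243,182:197].mean(2).astype(int))
spot(t,(189,236),2,'top',.046)
"
```

```text
t 32.8 p [ 0.4451 -0.1046  0.1517] r [-1.5704  0.     -0.0239] f [ 0.17 -0.03  0.56] w 0.0855
[[ 81  82  83  81  81  81  81  80  82  82  82  82  82  82  82]
 [ 82  82  81  80  78  75  73  75  78  80  81  82  82  82  82]
 [ 81  81  80  76  86 170 218 150  90  74  78  79  81  82  82]
 [ 80  80  75 100 169 231 243 227 200 150  90  74  78  81  82]
 [ 79  75 112 183 225 216 172 174 209 225 199 158 113  77  80]
 [ 91 158 219 230 228 172  58  67 166 231 234 218 154  91  82]
 [110 153 206 231 237 215 181 190 217 237 236 180 144 107  98]
 [115 123 144 173 193 223 241 233 234 224 186 137 130 112 107]
 [112 124 130 127 129 166 202 203 202 164 135 138 131 111 108]
 [112 124 133 131 130 128 131 148 153 136 138 139 131 111 107]
 [112 125 133 132 132 131 130 135 143 138 139 140 132 112 107]
 [112 126 133 132 132 132 131 136 144 138 139 141 129 103 107]]
[[160 159 159 160 160 159 159 160 160 159 160 160 160 160 160]
 [160 160 160 160 160 160 160 160 160 160 160 160 161 160 160]
 [160 159 160 161 157 154 154 155 153 154 155 157 156 159 160]
 [159 159 180 194 178 164 163 162 162 161 165 149 129 149 159]
 [158 159 218 249 246 247 247 247 247 247 247 205 129 153 160]
 [159 158 218 248 246 245 242 242 245 247 247 205  84 135 160]
 [159 159 217 248 245 231 201 201 231 245 247 206  83 134 160]
 [159 159 217 248 240 202 104  89 187 236 247 206  83 134 161]
 [159 159 216 248 237 193 100  99 175 231 247 207  83 134 160]
 [159 159 215 247 239 212 169 165 216 243 247 207  81 133 160]
 [159 159 211 245 245 242 234 230 239 246 247 206  82 134 161]
 [159 156 210 246 246 246 247 247 247 247 248 207  78 133 160]
 [159 151 197 235 235 234 234 235 236 236 236 197  68 131 159]
 [158 159 154 147 132 106 105 102 100  99  99  97  99 138 160]]
top spot [188.57 236.65] [0.4846 0.1279]
```

View pics/z2.png

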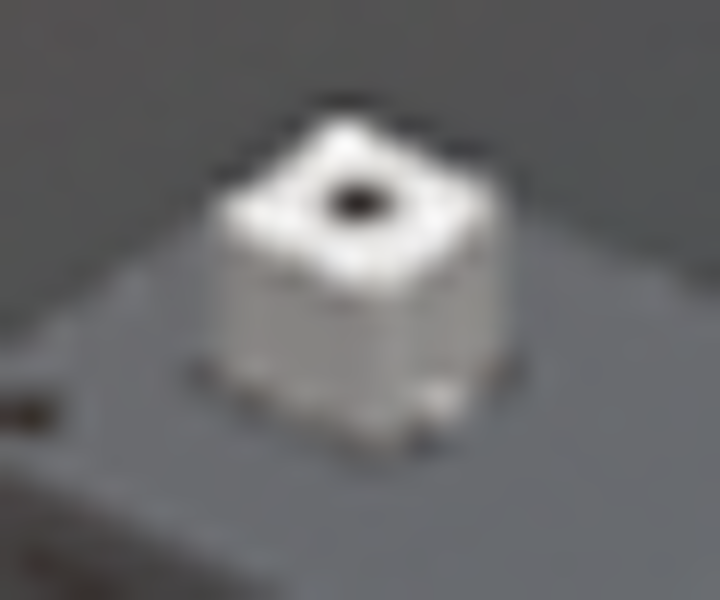

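View pics/g15t.png

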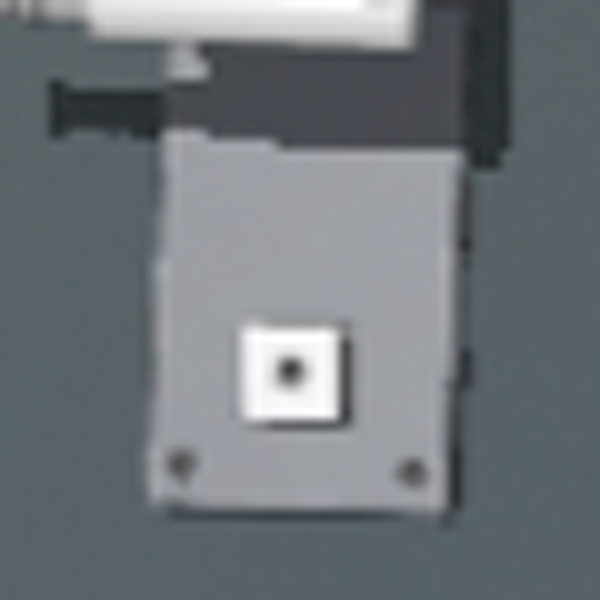

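```bash
python3 -c "
from h import *
t=cv2.imread('pics/top15.png')[:,:,::-1]
cv2.imwrite('pics/top15c.png',cv2.resize(t[180:290,200:400,::-1],None,fx=4,fy=4))
s=crop('scene',100,150,260,270,5,'g16')
"
```

```text
(no output)
```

View pics/top15c.png

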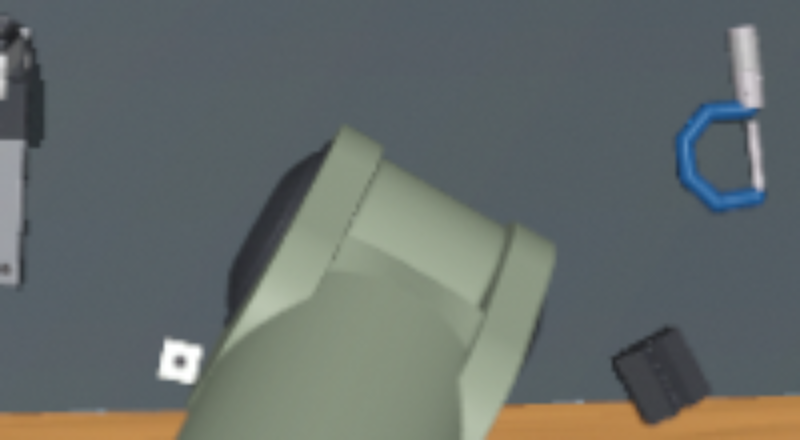

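View pics/g16.png

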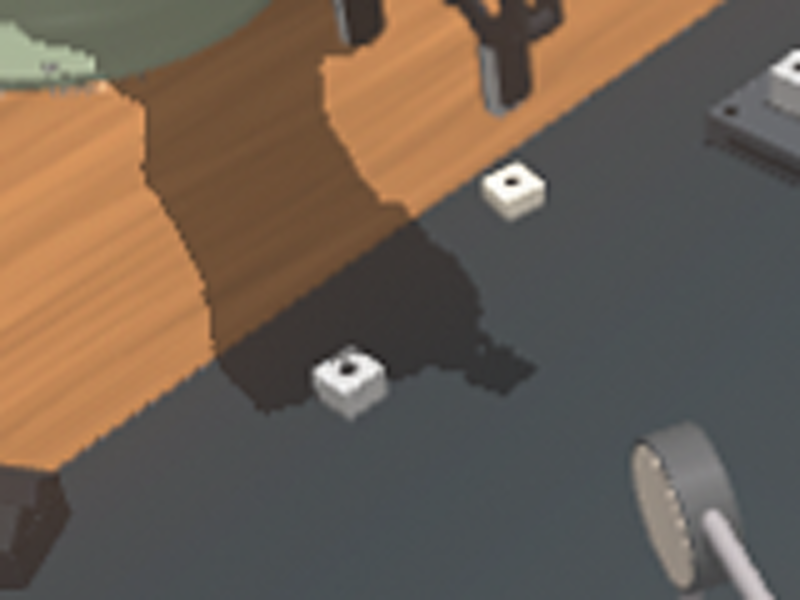

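```bash
python3 -c "
from h import *
t=cv2.imread('pics/top15.png')[:,:,::-1]
quad(t,235,258,252,282,180,'top',.014)
plan([.4365,-.1768,.016],-.096)
"
```

```text
px [244.5  269.92] P [ 0.3954 -0.016 ] sz 0.026 0.0254 ang 76.1
t 32.85 p [ 0.4453 -0.1041  0.1516] r [-1.5704e+00  1.0000e-04 -2.2700e-02] f [0.11 0.21 0.62] w 0.0855
rv [-0.0004  0.0733 -0.0001] mm [ -7.1 135.6 -72.9] dist 154.0 deg 4.0
```

Request:
{"fn": "send_rows", "kwargs": {
  "series": "0 0.03 0 -3 0 -25 1; 0 0.06 0 -6 0 -55 1; 0 0.073 0 -7 0 -70 1; 0 0.073 0 -7 15 -73 1; 0 0.073 0 -7 45 -73 1; 0 0.073 0 -7 80 -73 1; 0 0.073 0 -7 110 -73 1; 0 0.073 0 -7 128 -73 1; 0 0.073 0 -7 133 -73 1; 0 0.073 0 -7 134 -73 1; 0 0.073 0 -7 134 -73 1; 0 0.073 0 -7 134 -73 1; 0 0.073 0 -7 134 -73 1"
}}

```text
clock: 33.93
position: [0.437, -0.1779, 0.0188]
tool_rot: [-1.571, -0.002, -0.096]
force: [0.5, -0.7, 0.4]
grip_width: 0.0854
```

```bash
python3 -c "
from h import *
plan([.4365,-.1768,.015],-.096)
s=crop('scene',120,150,240,250,6,'g17')
"
```

```text
t 33.9333 p [ 0.437  -0.1779  0.0188] r [-1.5711 -0.0018 -0.0964] f [ 0.48 -0.7   0.36] w 0.0854
rv [ 0.0003 -0.0004  0.0018] mm [-0.6  3.8  1. ] dist 4.0 deg 0.0
```

View pics/g17.png

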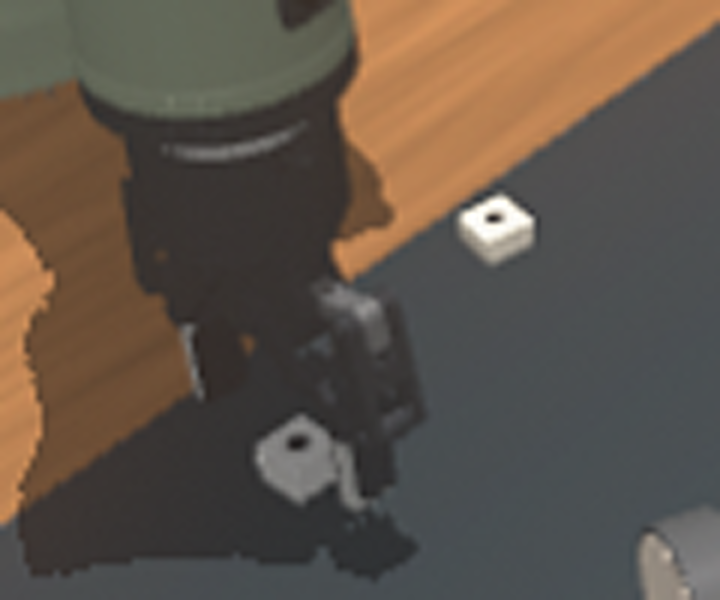

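Request:
{"fn": "send_rows", "kwargs": {
  "series": "0 0 0 0 1.5 1 1; 0 0 0 0 1.5 1 0.6; 0 0 0 0 1.5 1 0.3; 0 0 0 0 1.5 1 0; 0 0 0 0 1.5 1 0; 0 0 0 0 1.5 1 0; 0 0 0 0 1.5 1 0; 0 0 0 0 1.5 1 0; 0 0 0 0 1.5 1 0; 0 0 0 0 1.5 1 0; 0 0 0 0 1.5 1 0; 0 0 0 0 1.5 1 0; 0 0 0 0 1.5 1 0"
}}

```text
clock: 35.07
position: [0.4363, -0.1771, 0.0163]
tool_rot: [-1.571, 0.0, -0.097]
force: [-0.5, 0.3, 6.3]
grip_width: 0.0233
```

Request:
{"fn": "send_rows", "kwargs": {
  "series": "0 0 0 0 0 0 0.3; 0 0 0 0 0 0 0.7; 0 0 0 0 0 0 0.7; 0 0 0 0 0 0 0.7; 0 0.12 0 0 0 0 0.7; 0 0.24 0 0 0 0 0.7; 0 0.36 0 0 0 0 0.7; 0 0.48 0 0 0 0 0.7; 0 0.6 0 0 0 0 0.7; 0 0.72 0 0 0 0 0.7; 0 0.84 0 0 0 0 0.7; 0 0.96 0 0 0 0 0.7; 0 1.08 0 0 0 0 0.7; 0 1.2 0 0 0 0 0.7; 0 1.32 0 0 0 0 0.7; 0 1.44 0 0 0 0 0.7; 0 1.54 0 0 0 0 0.7; 0 1.571 0 0 0 0 0.7; 0 1.571 0 0 0 0 0.7; 0 1.571 0 0 0 0 0.7"
}}

```text
clock: 36.73
position: [0.4363, -0.177, 0.0161]
tool_rot: [-1.571, -0.0, -1.666]
force: [-0.5, -0.1, 1.1]
grip_width: 0.0598
```

Request:
{"fn": "send_rows", "kwargs": {
  "series": "0 0 0 0 0 0 0.7; 0 0 0 0 0 0 0.4; 0 0 0 0 0 0 0; 0 0 0 0 0 0 0; 0 0 0 0 0 0 0; 0 0 0 0 0 0 0; 0 0 0 0 0 0 0; 0 0 0 0 0 0 0; 0 0 0 0 0 0 0; 0 0 0 0 0 0 0; 0 0 0 0 0 0 0; 0 0 0 0 0 0 0"
}}

```text
clock: 37.73
position: [0.4363, -0.1771, 0.0163]
tool_rot: [-1.571, 0.0, -1.668]
force: [-0.1, 1.1, 5.9]
grip_width: 0.0234
```

```bash
python3 -c "
from h import *
s=st();print(s['qpos'].round(2))
s=crop('scene',120,150,240,250,6,'g18')
"
```

```text
t 37.7333 p [ 0.4363 -0.1771  0.0163] r [-1.5706e+00  1.0000e-04 -1.6680e+00] f [-0.13  1.07  5.95] w 0.0234
[-0.24  0.85  0.71  2.16 -1.13  0.57 -0.33]
```

View pics/g18.png

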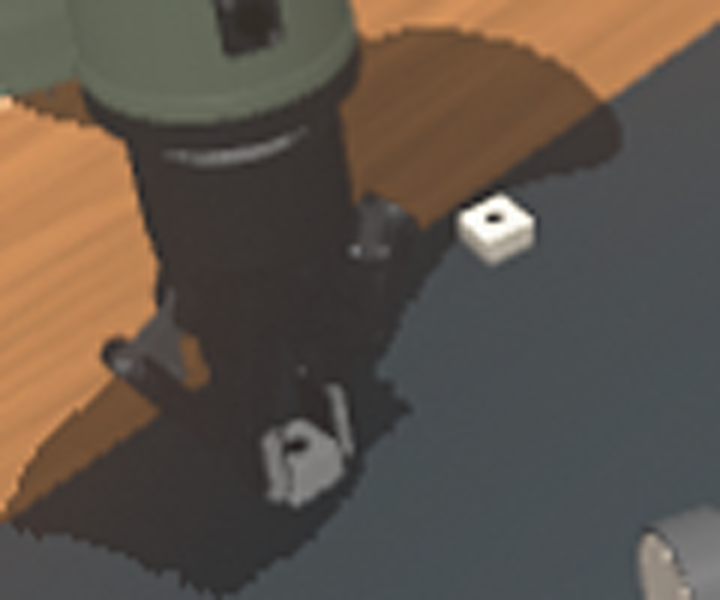

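Request:
{"fn": "send_rows", "kwargs": {
  "series": "0 0 0 0 0 0 0; 0 0 0 0 0 0 0; 0 0 0 0 0 0 0; 0 0 0 0 -10 0 0; 0 0 0 0 -30 0 0; 0 0 0 0 -65 0 0; 0 0 0 0 -100 0 0; 0 0 0 0 -120 0 0; 0 0 0 0 -130 0 0; 0 0 0 0 -130 0 0; 0 0 0 0 -130 0 0",
  "force": 60
}}

```text
clock: 38.7
position: [0.4364, -0.1766, 0.1457]
tool_rot: [-1.571, 0.0, -1.667]
force: [0.9, 0.6, -1.1]
grip_width: 0.0227
```

```bash
python3 -c "
from h import *
plan([.4756,.1291,.14],-1.597)
"
```

```text
t 38.7 p [ 0.4364 -0.1766  0.1457] r [-1.5706e+00  3.0000e-04 -1.6673e+00] f [ 0.88  0.56 -1.09] w 0.0227
rv [-0.0002 -0.0703 -0.0003] mm [-308.1    5.8    9.6] dist 308.0 deg 4.0
```

Request:
{"fn": "send_rows", "kwargs": {
  "series": "0 -0.01 0 -20 0 1 0; 0 -0.02 0 -52 0 2 0; 0 -0.03 0 -88 0 3 0; 0 -0.04 0 -125 0 4 0; 0 -0.05 0 -162 0 5 0; 0 -0.06 0 -200 0 6 0; 0 -0.07 0 -236 0 7 0; 0 -0.07 0 -268 0 8 0; 0 -0.07 0 -294 2 9 0; 0 -0.07 0 -305 4 9.6 0; 0 -0.07 0 -308 5 9.6 0; 0 -0.07 0 -308 5 9.6 0; 0 -0.07 0 -308 5 9.6 0; 0 -0.07 0 -308 5 9.6 0; 0 -0.07 0 -308 5 9.6 0"
}}

```text
clock: 39.95
position: [0.4758, 0.1274, 0.1413]
tool_rot: [-1.571, 0.0, -1.6]
force: [-0.1, 0.9, 0.1]
grip_width: 0.0225
```

Request:
{"fn": "send_rows", "kwargs": {
  "series": "0 0 0 0 15 0 0; 0 0 0 0 35 0 0; 0 0 0 0 55 0 0; 0 0 0 0 66 0 0; 0 0 0 0 69 0 0; 0 0 0 0 69 0 0; 0 0 0 0 69 0 0; 0 0 0 0 69 0 0; 0 0 0 0 69 0 0"
}}

```text
clock: 40.7
position: [0.4761, 0.1287, 0.0729]
tool_rot: [-1.57, 0.0, -1.598]
force: [0.1, -0.5, -0.6]
grip_width: 0.0221
```

```bash
python3 -c "
from h import *
plan([.4756,.1291,.0623],-1.597)
s=crop('scene',225,130,300,200,10,'g19')
"
```

```text
t 40.7 p [0.4761 0.1287 0.0729] r [-1.5698e+00  5.0000e-04 -1.5978e+00] f [ 0.1  -0.46 -0.62] w 0.0221
rv [-0.0009 -0.0008 -0.0005] mm [-0.4 10.6 -0.5] dist 11.0 deg 0.0
```

View pics/g19.png

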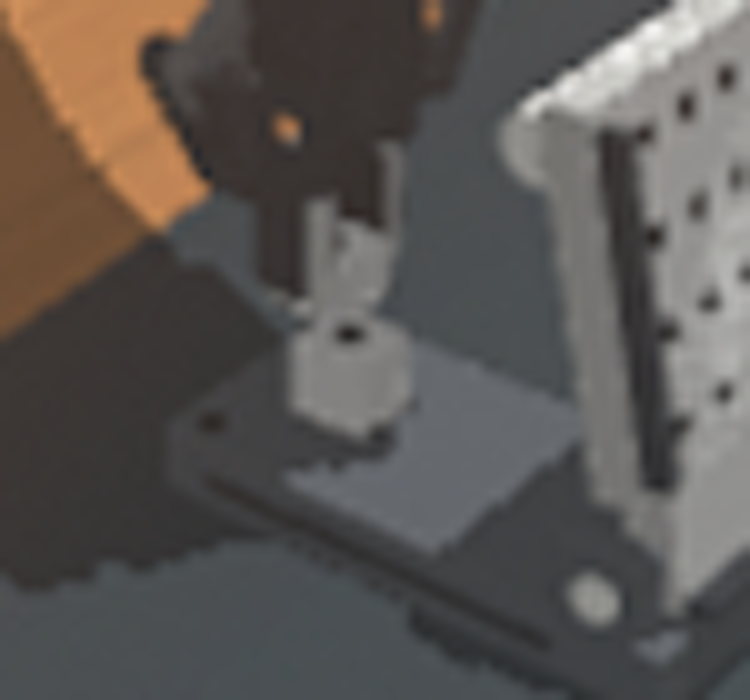

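Request:
{"fn": "send_rows", "kwargs": {
  "series": "0 0 0 0 4 -0.4 0; 0 0 0 0 7 -0.4 0; 0 0 0 0 8.5 -0.4 0; 0 0 0 0 9 -0.4 0; 0 0 0 0 9.4 -0.4 0; 0 0 0 0 9.4 -0.4 0; 0 0 0 0 9.4 -0.4 0; 0 0 0 0 9.4 -0.4 0"
}}

```text
clock: 41.42
position: [0.4754, 0.1286, 0.0629]
tool_rot: [-1.571, 0.0, -1.598]
force: [0.4, -0.3, -0.4]
grip_width: 0.0224
```

Request:
{"fn": "send_rows", "kwargs": {
  "series": "0 0 0 -0.3 0.4 0 0; 0 0 0 -0.3 0.8 0 0; 0 0 0 -0.3 1.1 0 0; 0 0 0 -0.3 1.1 0 0; 0 0 0 -0.3 1.1 0 0"
}}

```text
clock: 41.83
position: [0.4757, 0.1288, 0.0624]
tool_rot: [-1.57, 0.001, -1.598]
force: [-3.0, 0.5, 19.4]
grip_width: 0.0227
```

Request:
{"fn": "send_rows", "kwargs": {
  "series": "0 0 0 0 0 0.5 0; 0 0 0 0 0 1 0; 0 0 0 0 0 1.5 0; 0 0 0 0 0 2 0; 0 0 0 -0.1 0 2.6 0; 0 0 0 -0.1 0 3.2 0; 0 0 0 -0.1 0 3.8 0; 0 0 0 -0.1 0 4.4 0; 0 0 0 -0.2 0 5 0; 0 0 0 -0.2 0 5.6 0; 0 0 0 -0.2 0 6.2 0; 0 0 0 -0.3 0 6.8 0; 0 0 0 -0.3 0 7.4 0; 0 0 0 -0.3 0 7.8 0; 0 0 0 -0.3 0 8 0; 0 0 0 -0.3 0 8 0; 0 0 0 -0.3 0 8 0; 0 0 0 -0.3 0 8 0"
}}

```text
clock: 43.33
position: [0.4837, 0.1289, 0.0624]
tool_rot: [-1.57, 0.001, -1.598]
force: [-2.8, -0.5, 19.3]
grip_width: 0.0228
```

```bash
python3 -c "
from h import *
s=crop('scene',225,130,300,200,10,'g20')
"
```

```text
(no output)
```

View pics/g20.png

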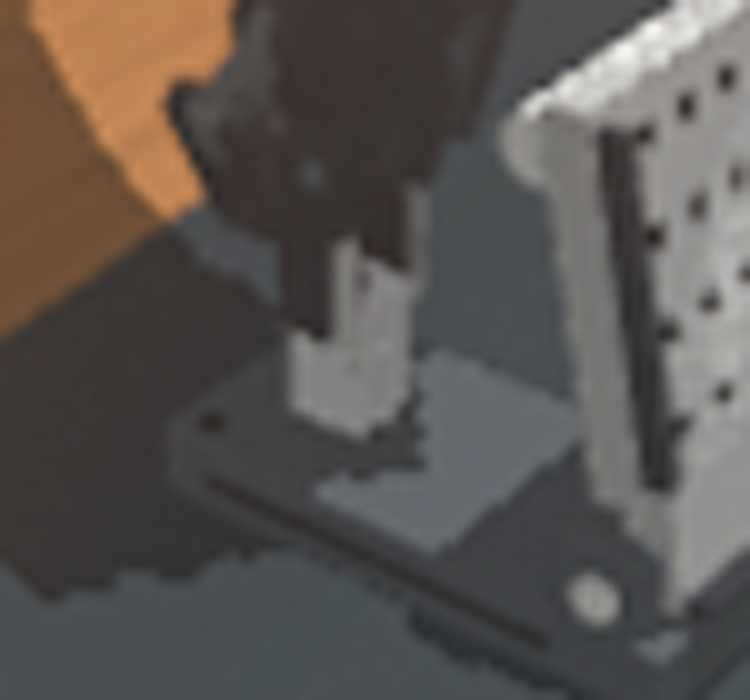

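Request:
{"fn": "send_rows", "kwargs": {
  "series": "0 0 0 0 -0.7 0 0; 0 0 0 0 -0.7 0 0.1; 0 0 0 0 -0.7 0 0.3; 0 0 0 0 -0.7 0 0.6; 0 0 0 0 -0.7 0 0.7; 0 0 0 0 -0.7 0 0.7; 0 0 0 0 -0.7 0 0.7; 0 0 0 0 5 0 0.7; 0 0 0 0 12 0 0.7; 0 0 0 0 18 0 0.7; 0 0 0 0 20 0 0.7; 0 0 0 0 20 0 0.7; 0 0 0 0 20 0 0.7; 0 0 0 0 20 0 0.7; 0 0 0 0 20 0 0.7",
  "force": 30
}}

```text
clock: 44.63
position: [0.4835, 0.1289, 0.0419]
tool_rot: [-1.571, 0.0, -1.598]
force: [0.3, -0.1, -0.1]
grip_width: 0.0594
```

```bash
python3 -c "
from h import *
plan([.4838,.1289,.0425],-1.597)
"
```

```text
t 44.6333 p [0.4835 0.1289 0.0419] r [-1.5705  0.     -1.5981] f [ 0.26 -0.14 -0.11] w 0.0594
rv [-0.0002 -0.0011 -0.    ] mm [ 0.  -0.6  0.3] dist 1.0 deg 0.0
```

Request:
{"fn": "send_rows", "kwargs": {
  "series": "0 -0.001 0 0 -0.5 0.3 0.5; 0 -0.001 0 0 -0.5 0.3 0.3; 0 -0.001 0 0 -0.5 0.3 0; 0 -0.001 0 0 -0.5 0.3 0; 0 -0.001 0 0 -0.5 0.3 0; 0 -0.001 0 0 -0.5 0.3 0; 0 -0.001 0 0 -0.5 0.3 0; 0 -0.001 0 0 -0.5 0.3 0; 0 -0.001 0 0 -0.5 0.3 0; 0 -0.001 0 0 -0.5 0.3 0; 0 -0.001 0 0 -0.5 0.3 0"
}}

```text
clock: 45.55
position: [0.4838, 0.129, 0.0424]
tool_rot: [-1.571, 0.0, -1.597]
force: [-0.8, -0.9, 5.8]
grip_width: 0.0235
```

Request:
{"fn": "send_rows", "kwargs": {
  "series": "0 0 0 0 0 0 0.3; 0 0 0 0 0 0 0.7; 0 0 0 0 0 0 0.7; 0 0 0 0 0 0 0.7; 0 -0.12 0 0 0 0 0.7; 0 -0.24 0 0 0 0 0.7; 0 -0.36 0 0 0 0 0.7; 0 -0.48 0 0 0 0 0.7; 0 -0.6 0 0 0 0 0.7; 0 -0.72 0 0 0 0 0.7; 0 -0.84 0 0 0 0 0.7; 0 -0.96 0 0 0 0 0.7; 0 -1.08 0 0 0 0 0.7; 0 -1.2 0 0 0 0 0.7; 0 -1.32 0 0 0 0 0.7; 0 -1.44 0 0 0 0 0.7; 0 -1.54 0 0 0 0 0.7; 0 -1.571 0 0 0 0 0.7; 0 -1.571 0 0 0 0 0.7; 0 -1.571 0 0 0 0 0.7"
}}

```text
clock: 47.22
position: [0.4837, 0.1288, 0.0422]
tool_rot: [-1.571, 0.0, -0.029]
force: [-0.1, -0.5, -0.5]
grip_width: 0.0598
```

Request:
{"fn": "send_rows", "kwargs": {
  "series": "0 0 0 0 0 0 0.7; 0 0 0 0 0 0 0.4; 0 0 0 0 0 0 0; 0 0 0 0 0 0 0; 0 0 0 0 0 0 0; 0 0 0 0 0 0 0; 0 0 0 0 0 0 0; 0 0 0 0 0 0 0; 0 0 0 0 0 0 0; 0 0 0 0 0 0 0; 0 0 0 0 0 0 0; 0 0 0 0 0 0 0"
}}

```text
clock: 48.22
position: [0.4837, 0.1289, 0.0422]
tool_rot: [-1.571, -0.0, -0.026]
force: [-0.1, 0.9, 0.6]
grip_width: 0.024
```

```bash
python3 -c "
from h import *
st()
"
```

```text
t 48.2167 p [0.4837 0.1289 0.0422] r [-1.5708 -0.     -0.0261] f [-0.11  0.86  0.59] w 0.024
```

Request:
{"fn": "send_rows", "kwargs": {
  "series": "0 0 0 0 0 0 0.3; 0 0 0 0 0 0 0.6; 0 0 0 0 0 0 0.6; 0 0 0 0 0 0 0.6; 0 0 0 0 0 0 0.6; 0 0 0 0 -20 0 0.6; 0 0 0 0 -55 0 0.6; 0 0 0 0 -90 0 0.6; 0 0 0 0 -110 0 0.7; 0 0 0 -15 -115 -25 0.9; 0 0 0 -35 -115 -60 1; 0 0 0 -55 -115 -95 1; 0 0 0 -70 -115 -125 1; 0 0 0 -82 -115 -142 1; 0 0 0 -85 -115 -145 1; 0 0 0 -85 -115 -145 1; 0 0 0 -85 -115 -145 1; 0 0 0 -85 -115 -145 1"
}}

```text
clock: 49.72
position: [0.3957, -0.013, 0.1572]
tool_rot: [-1.571, -0.0, -0.025]
force: [1.0, 0.7, 0.3]
grip_width: 0.0854
```

```bash
python3 -c "
from h import *
plan([.3954,-.016,.015],-.243)
t=crop('top',160,200,220,260,10,'g21t');s=crop('scene',245,145,275,180,16,'z3')
cv2.imwrite('pics/z3c.png',np.hstack([cv2.resize(cv2.imread('pics/z3.png'),(480,560)),cv2.resize(cv2.imread('pics/g21t.png'),(320,560))[:, :]]))
crop('scene',120,120,280,240,5,'g21')
print(t[229:243,182:197].mean(2).astype(int))
spot(t,(188,236),2,'top',.064)
print(proj('top',[.4847,.1280,.064]))
"
```

```text
t 49.7167 p [ 0.3957 -0.013   0.1572] r [-1.5709e+00 -3.0000e-04 -2.4800e-02] f [0.98 0.75 0.3 ] w 0.0854
rv [0.     0.2182 0.0003] mm [ -0.2 142.2  -3. ] dist 142.0 deg 13.0
[[160 161 161 161 160 161 161 161 162 161 162 162 162 161 161]
 [161 161 160 161 161 161 161 162 161 162 161 162 161 162 161]
 [160 165 169 168 165 165 165 164 164 163 161 159 158 160 161]
 [160 190 213 206 201 200 199 198 196 196 173 137 130 150 162]
 [161 218 250 247 248 248 248 248 248 248 216 136 130 154 161]
 [161 219 250 248 246 241 240 244 247 248 214 133  87 129 158]
 [160 218 250 246 233 191 167 216 242 248 215 132  87  70 139]
 [160 217 250 242 204 107  91 186 237 248 214 127  86  73 138]
 [160 217 250 241 201 105 104 175 232 248 209 101  85  77 138]
 [161 216 249 247 228 182 181 220 244 248 209 109  95  95 143]
 [158 211 247 247 247 244 243 248 247 248 209 109  97 137 162]
 [149 201 242 245 249 249 248 248 248 248 211 108  85 132 161]
 [152 179 212 223 236 236 237 237 237 238 200  98  81 132 161]
 [160 160 155 133  93  68  69  63  60  60  60  59  64 134 161]]
top spot [187.63 236.48] [0.4847 0.1281]
[187.68050459 236.48692646]
```

View pics/z3c.png

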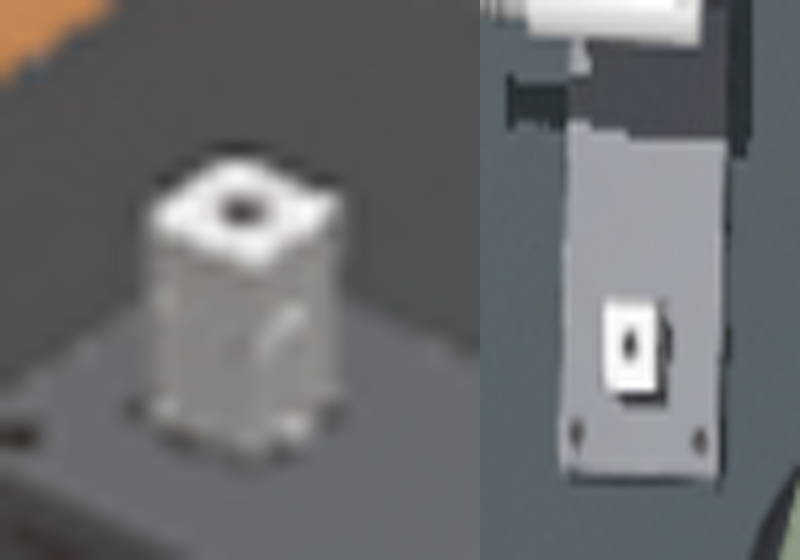

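View pics/g21.png

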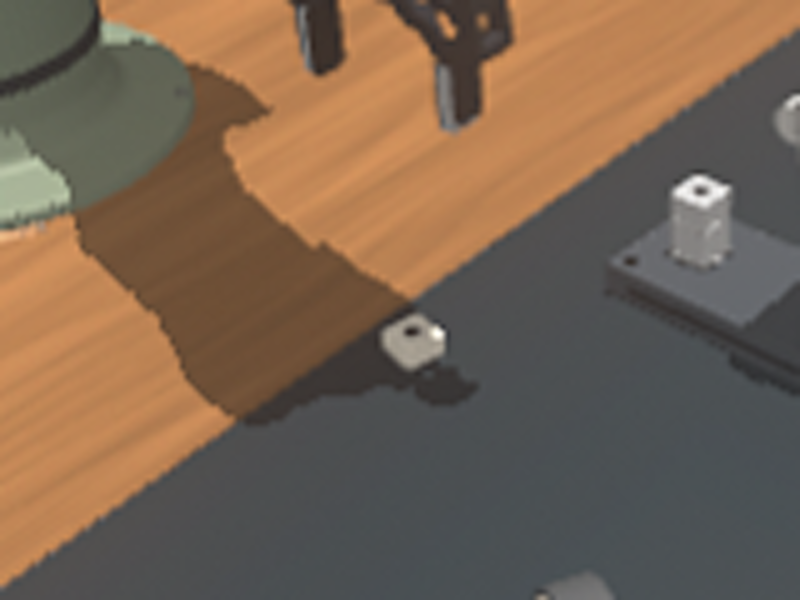

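Request:
{"fn": "send_rows", "kwargs": {
  "series": "0 0.08 0 0 10 0 1; 0 0.16 0 0 30 0 1; 0 0.218 0 0 60 -0.5 1; 0 0.218 0 0 95 -0.5 1; 0 0.218 0 0 125 -0.5 1; 0 0.218 0 0 137 -0.5 1; 0 0.218 0 0 139 -0.5 1; 0 0.218 0 0 139 -0.5 1; 0 0.218 0 0 139 -0.5 1; 0 0.218 0 0 139 -0.5 1; 0 0.218 0 0 139 -0.5 1",
  "force": 20
}}

```text
clock: 50.78
position: [0.3955, -0.014, 0.019]
tool_rot: [-1.57, -0.002, -0.243]
force: [-0.4, -0.1, -0.9]
grip_width: 0.0855
```

```bash
python3 -c "
from h import *
plan([.3954,-.016,.0145],-.243)
crop('scene',150,130,260,220,6,'g22')
"
```

```text
t 50.7833 p [ 0.3955 -0.014   0.019 ] r [-1.5704e+00 -1.5000e-03 -2.4320e-01] f [-0.4  -0.06 -0.93] w 0.0855
rv [-0.0004 -0.0002  0.0015] mm [ 0.4  4.5 -2. ] dist 5.0 deg 0.0
```

View pics/g22.png

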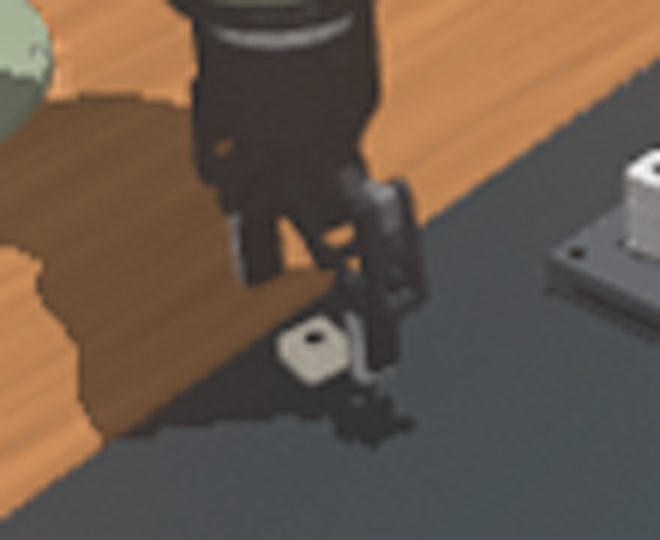

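Request:
{"fn": "send_rows", "kwargs": {
  "series": "0 0 0 0 1.5 -1 1; 0 0 0 0 3 -1.5 1; 0 0 0 0 3 -1.5 1; 0 0 0 0 3 -1.5 1; 0 0 0 0 3 -1.5 0.6; 0 0 0 0 3 -1.5 0.3; 0 0 0 0 3 -1.5 0; 0 0 0 0 3 -1.5 0; 0 0 0 0 3 -1.5 0; 0 0 0 0 3 -1.5 0; 0 0 0 0 3 -1.5 0; 0 0 0 0 3 -1.5 0; 0 0 0 0 3 -1.5 0; 0 0 0 0 3 -1.5 0; 0 0 0 0 3 -1.5 0"
}}

```text
clock: 52.08
position: [0.3945, -0.0158, 0.0153]
tool_rot: [-1.571, -0.0, -0.244]
force: [-1.3, 0.3, 5.9]
grip_width: 0.0234
```

Request:
{"fn": "send_rows", "kwargs": {
  "series": "0 0 0 0 0 0 0.3; 0 0 0 0 0 0 0.7; 0 0 0 0 0 0 0.7; 0 0 0 0 0 0 0.7; 0 0.12 0 0 0 0 0.7; 0 0.24 0 0 0 0 0.7; 0 0.36 0 0 0 0 0.7; 0 0.48 0 0 0 0 0.7; 0 0.6 0 0 0 0 0.7; 0 0.72 0 0 0 0 0.7; 0 0.84 0 0 0 0 0.7; 0 0.96 0 0 0 0 0.7; 0 1.08 0 0 0 0 0.7; 0 1.2 0 0 0 0 0.7; 0 1.32 0 0 0 0 0.7; 0 1.44 0 0 0 0 0.7; 0 1.54 0 0 0 0 0.7; 0 1.571 0 0 0 0 0.7; 0 1.571 0 0 0 0 0.7; 0 1.571 0 0 0 0 0.7"
}}

```text
clock: 53.75
position: [0.3945, -0.0157, 0.0152]
tool_rot: [-1.571, -0.0, -1.813]
force: [0.2, -0.3, 0.1]
grip_width: 0.0598
```

```bash
python3 -c "
from h import *
s=st();print(s['qpos'].round(2))
crop('scene',150,130,260,220,6,'g23')
"
```

```text
t 53.75 p [ 0.3945 -0.0157  0.0152] r [-1.5709 -0.     -1.8134] f [ 0.17 -0.3   0.13] w 0.0598
[-0.52  0.75  0.54  2.34 -1.24  0.38 -0.7 ]
```

View pics/g23.png

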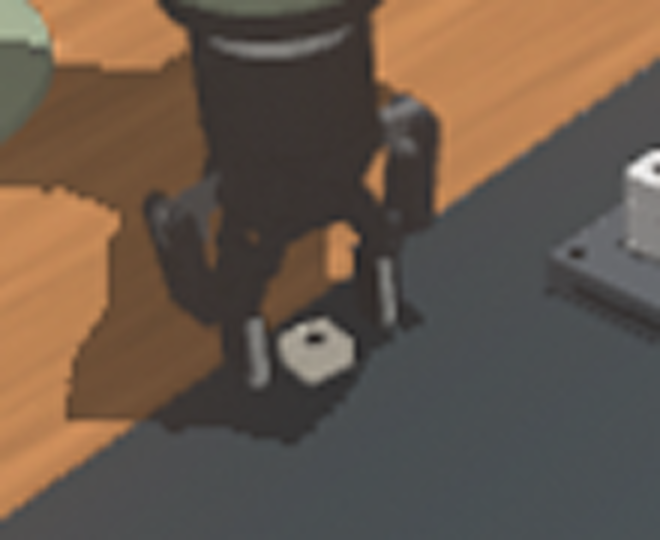

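Request:
{"fn": "send_rows", "kwargs": {
  "series": "0 0 0 0 0 0 0.6; 0 0 0 0 0 0 0.4; 0 0 0 0 0 0 0; 0 0 0 0 0 0 0; 0 0 0 0 0 0 0; 0 0 0 0 0 0 0; 0 0 0 0 0 0 0; 0 0 0 0 0 0 0; 0 0 0 0 0 0 0; 0 0 0 0 0 0 0; 0 0 0 0 0 0 0"
}}

```text
clock: 54.72
position: [0.3946, -0.0157, 0.0153]
tool_rot: [-1.571, 0.0, -1.815]
force: [-0.3, -0.0, 6.1]
grip_width: 0.0233
```

Request:
{"fn": "send_rows", "kwargs": {
  "series": "0 0 0 0 0 0 0; 0 0 0 0 0 0 0; 0 0 0 0 0 0 0; 0 0 0 0 -10 0 0; 0 0 0 0 -30 0 0; 0 0 0 0 -65 0 0; 0 0 0 0 -100 0 0; 0 0 0 0 -125 0 0; 0 0 0 0 -140 0 0; 0 0 0 0 -140 0 0; 0 0 0 0 -140 0 0",
  "force": 60
}}

```text
clock: 55.63
position: [0.3948, -0.0152, 0.1554]
tool_rot: [-1.57, 0.001, -1.814]
force: [-0.3, 0.3, -1.2]
grip_width: 0.0221
```

```bash
python3 -c "
from h import *
plan([.4758,.1291,.155],-1.597)
crop('scene',150,70,260,220,4,'g24')
"
```

```text
t 55.6333 p [ 0.3948 -0.0152  0.1554] r [-1.5699e+00  9.0000e-04 -1.8139e+00] f [-0.3   0.32 -1.24] w 0.0221
rv [-0.001  -0.2169 -0.0008] mm [-159.6    0.6   43.9] dist 165.0 deg 12.0
```

View pics/g24.png

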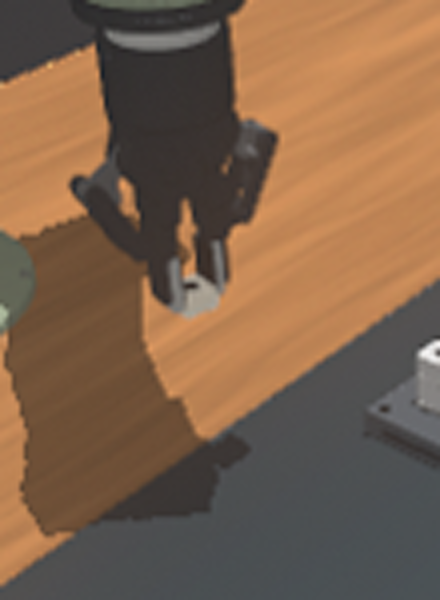

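Request:
{"fn": "send_rows", "kwargs": {
  "series": "0 -0.04 0 -18 0 5 0; 0 -0.09 0 -48 0 13 0; 0 -0.14 0 -82 0 22 0; 0 -0.19 0 -116 0 32 0; 0 -0.217 0 -142 0 39 0; 0 -0.217 0 -156 0 43 0; 0 -0.217 0 -159.6 0 43.9 0; 0 -0.217 0 -159.6 0 43.9 0; 0 -0.217 0 -159.6 0 43.9 0; 0 -0.217 0 -159.6 20 43.9 0; 0 -0.217 0 -159.6 45 43.9 0; 0 -0.217 0 -159.6 61 43.9 0; 0 -0.217 0 -159.6 66 43.9 0; 0 -0.217 0 -159.6 66 43.9 0; 0 -0.217 0 -159.6 66 43.9 0; 0 -0.217 0 -159.6 66 43.9 0; 0 -0.217 0 -159.6 66 43.9 0; 0 -0.217 0 -159.6 66 43.9 0"
}}

```text
clock: 57.18
position: [0.476, 0.1287, 0.0898]
tool_rot: [-1.57, 0.001, -1.598]
force: [0.5, -0.1, -0.9]
grip_width: 0.0219
```

```bash
python3 -c "
from h import *
plan([.4758,.1291,.0793],-1.597)
"
```

```text
t 57.1833 p [0.476  0.1287 0.0898] r [-1.5699e+00  5.0000e-04 -1.5979e+00] f [ 0.53 -0.07 -0.9 ] w 0.0219
rv [-0.0009 -0.0009 -0.0005] mm [-0.4 10.5 -0.2] dist 11.0 deg 0.0
```

Request:
{"fn": "send_rows", "kwargs": {
  "series": "0 0 0 -0.2 4 -0.2 0; 0 0 0 -0.2 7 -0.2 0; 0 0 0 -0.2 8.5 -0.2 0; 0 0 0 -0.2 9.2 -0.2 0; 0 0 0 -0.2 9.6 -0.2 0; 0 0 0 -0.2 9.6 -0.2 0; 0 0 0 -0.2 9.6 -0.2 0; 0 0 0 -0.2 9.6 -0.2 0"
}}

```text
clock: 57.85
position: [0.4756, 0.1287, 0.0796]
tool_rot: [-1.571, -0.0, -1.598]
force: [0.6, 0.3, 0.3]
grip_width: 0.0223
```

Request:
{"fn": "send_rows", "kwargs": {
  "series": "0 0 0 -0.2 0.3 0 0; 0 0 0 -0.2 0.6 0 0; 0 0 0 -0.2 0.8 0 0; 0 0 0 -0.2 0.8 0 0; 0 0 0 -0.2 0.8 0 0"
}}

```text
clock: 58.27
position: [0.4758, 0.1288, 0.0794]
tool_rot: [-1.57, 0.001, -1.598]
force: [-4.1, -1.9, 17.7]
grip_width: 0.0219
```

Request:
{"fn": "send_rows", "kwargs": {
  "series": "0 0 0 0 0 0.5 0; 0 0 0 0 0 1 0; 0 0 0 0 0 1.5 0; 0 0 0 0 0 2 0; 0 0 0 -0.1 0 2.6 0; 0 0 0 -0.1 0 3.2 0; 0 0 0 -0.1 0 3.8 0; 0 0 0 -0.1 0 4.4 0; 0 0 0 -0.2 0 5 0; 0 0 0 -0.2 0 5.6 0; 0 0 0 -0.2 0 6.2 0; 0 0 0 -0.3 0 6.8 0; 0 0 0 -0.3 0 7.4 0; 0 0 0 -0.3 0 7.8 0; 0 0 0 -0.3 0 8 0; 0 0 0 -0.3 0 8 0; 0 0 0 -0.3 0 8 0; 0 0 0 -0.3 0 8 0"
}}

```text
clock: 59.77
position: [0.4839, 0.129, 0.0794]
tool_rot: [-1.57, 0.001, -1.598]
force: [-3.2, 0.5, 16.5]
grip_width: 0.0222
```

```bash
python3 -c "
from h import *
s=crop('scene',225,130,300,200,10,'g25')
"
```

```text
(no output)
```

View pics/g25.png

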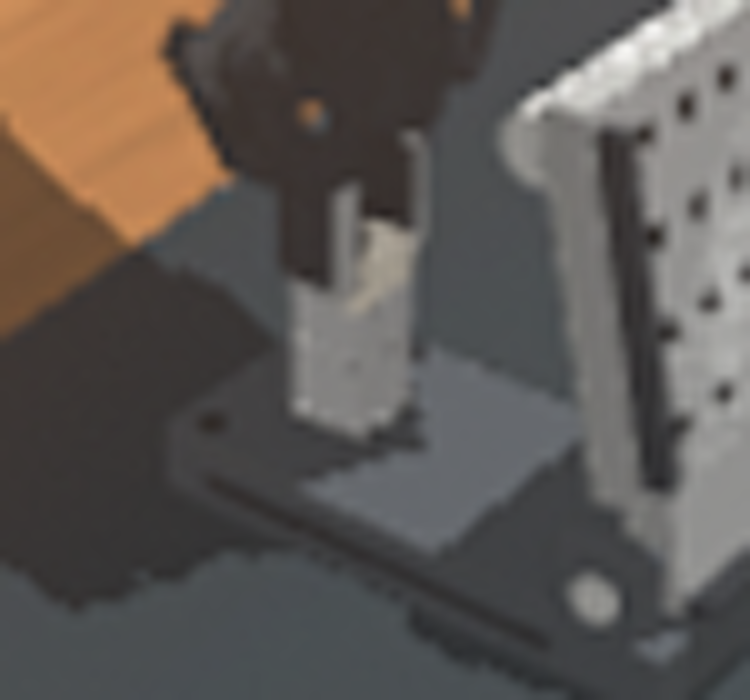

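Request:
{"fn": "send_rows", "kwargs": {
  "series": "0 0 0 0 -0.7 0 0; 0 0 0 0 -0.7 0 0.1; 0 0 0 0 -0.7 0 0.3; 0 0 0 0 -0.7 0 0.6; 0 0 0 0 -0.7 0 0.7; 0 0 0 0 -0.7 0 0.7; 0 0 0 0 -0.7 0 0.7; 0 0 0 0 8 0 0.7; 0 0 0 0 18 0 0.7; 0 0 0 0 25 -0.1 0.7; 0 0 0 0 28 -0.1 0.7; 0 0 0 0 28 -0.1 0.7; 0 0 0 0 28 -0.1 0.7; 0 0 0 0 28 -0.1 0.7; 0 0 0 0 28 -0.1 0.7",
  "force": 30
}}

```text
clock: 61.07
position: [0.4836, 0.129, 0.051]
tool_rot: [-1.57, 0.0, -1.598]
force: [-0.4, -0.5, 0.6]
grip_width: 0.0596
```

Request:
{"fn": "send_rows", "kwargs": {
  "series": "0 0 0 0 0 0 0.5; 0 0 0 0 0 0 0.3; 0 0 0 0 0 0 0; 0 0 0 0 0 0 0; 0 0 0 0 0 0 0; 0 0 0 0 0 0 0; 0 0 0 0 0 0 0; 0 0 0 0 0 0 0; 0 0 0 0 0 0 0; 0 0 0 0 0 0 0; 0 0 0 0 0 0 0"
}}

```text
clock: 61.98
position: [0.4835, 0.129, 0.051]
tool_rot: [-1.571, 0.0, -1.598]
force: [-1.0, 0.4, 6.0]
grip_width: 0.0237
```

Request:
{"fn": "send_rows", "kwargs": {
  "series": "0 0 0 0 0 0 0.3; 0 0 0 0 0 0 0.7; 0 0 0 0 0 0 0.7; 0 0 0 0 0 0 0.7; 0 -0.12 0 0 0 0 0.7; 0 -0.24 0 0 0 0 0.7; 0 -0.36 0 0 0 0 0.7; 0 -0.48 0 0 0 0 0.7; 0 -0.6 0 0 0 0 0.7; 0 -0.72 0 0 0 0 0.7; 0 -0.84 0 0 0 0 0.7; 0 -0.96 0 0 0 0 0.7; 0 -1.08 0 0 0 0 0.7; 0 -1.2 0 0 0 0 0.7; 0 -1.32 0 0 0 0 0.7; 0 -1.44 0 0 0 0 0.7; 0 -1.54 0 0 0 0 0.7; 0 -1.571 0 0 0 0 0.7; 0 -1.571 0 0 0 0 0.7; 0 -1.571 0 0 0 0 0.7"
}}

```text
clock: 63.65
position: [0.4835, 0.1289, 0.0508]
tool_rot: [-1.571, 0.0, -0.03]
force: [0.7, 0.1, -0.5]
grip_width: 0.0599
```

```bash
python3 -c "
from h import *
plan([.4838,.1289,.0525],-.026)
"
```

```text
t 63.65 p [0.4835 0.1289 0.0508] r [-1.5707  0.     -0.0304] f [ 0.67  0.07 -0.49] w 0.0599
rv [-0.0001 -0.0044 -0.    ] mm [ 0.3 -1.7 -0. ] dist 2.0 deg 0.0
```

Request:
{"fn": "send_rows", "kwargs": {
  "series": "0 -0.002 0 0.3 0 0 0.6; 0 -0.002 0 0.3 0 0 0.4; 0 -0.002 0 0.3 0 0 0; 0 -0.002 0 0.3 0 0 0; 0 -0.002 0 0.3 0 0 0; 0 -0.002 0 0.3 0 0 0; 0 -0.002 0 0.3 0 0 0; 0 -0.002 0 0.3 0 0 0; 0 -0.002 0 0.3 0 0 0; 0 -0.002 0 0.3 0 0 0; 0 -0.002 0 0.3 0 0 0"
}}

```text
clock: 64.57
position: [0.4838, 0.129, 0.0508]
tool_rot: [-1.571, 0.0, -0.025]
force: [-0.7, 0.8, 0.1]
grip_width: 0.0234
```

Request:
{"fn": "send_rows", "kwargs": {
  "series": "0 0 0 0 0 0 0.3; 0 0 0 0 0 0 0.6; 0 0 0 0 0 0 0.6; 0 0 0 0 0 0 0.6; 0 0 0 0 0 0 0.6; 0 0 0 0 -20 0 0.6; 0 0 0 0 -55 0 0.6; 0 0 0 0 -90 0 0.6; 0 0 0 0 -125 0 0.6; 0 0 0 0 -160 0 0.7; 0 0 0 0 -190 20 0.7; 0 0 0 0 -200 50 0.7; 0 0 0 0 -200 85 0.7; 0 0 0 0 -200 120 0.7; 0 0 0 0 -200 155 0.7; 0 0 0 0 -200 180 0.7; 0 0 0 0 -200 190 0.7; 0 0 0 0 -200 190 0.7; 0 0 0 0 -200 190 0.7"
}}

```text
clock: 66.15
position: [0.4885, 0.3183, 0.2506]
tool_rot: [-1.572, 0.0, -0.025]
force: [0.3, 0.4, -0.4]
grip_width: 0.0597
```

```bash
python3 -c "
from h import *
st()
t=crop('top',130,180,210,250,9,'g26t');s=crop('scene',225,110,325,200,7,'g26s')
cv2.imwrite('pics/top26.png',t[:,:,::-1])
cv2.imwrite('pics/scene26.png',s[:,:,::-1])
spot(t,(187,236),2,'top',.078)
print(proj('top',[.4847,.1280,.078]))
"
```

```text
t 66.15 p [0.4885 0.3183 0.2506] r [-1.5716e+00  1.0000e-04 -2.5100e-02] f [ 0.31  0.36 -0.43] w 0.0597
top spot [187.   236.32] [0.4848 0.128 ]
[187.01858325 236.38254417]
```

View pics/g26s.png

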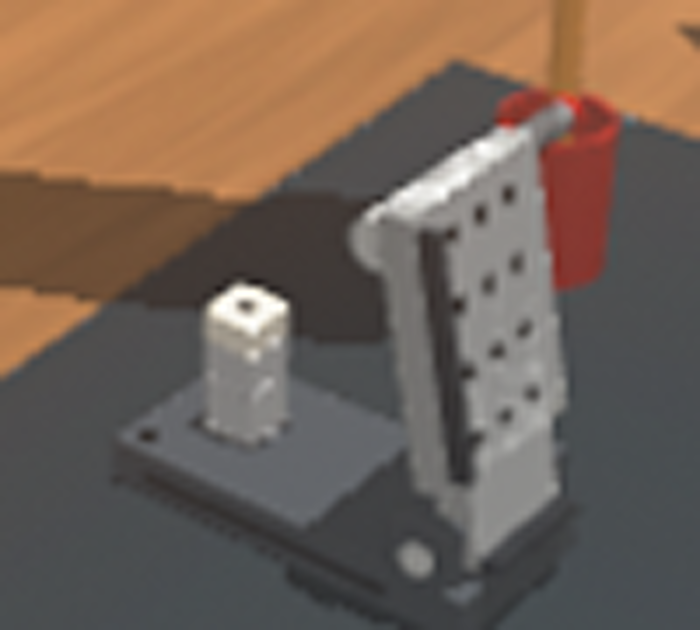

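View pics/g26t.png

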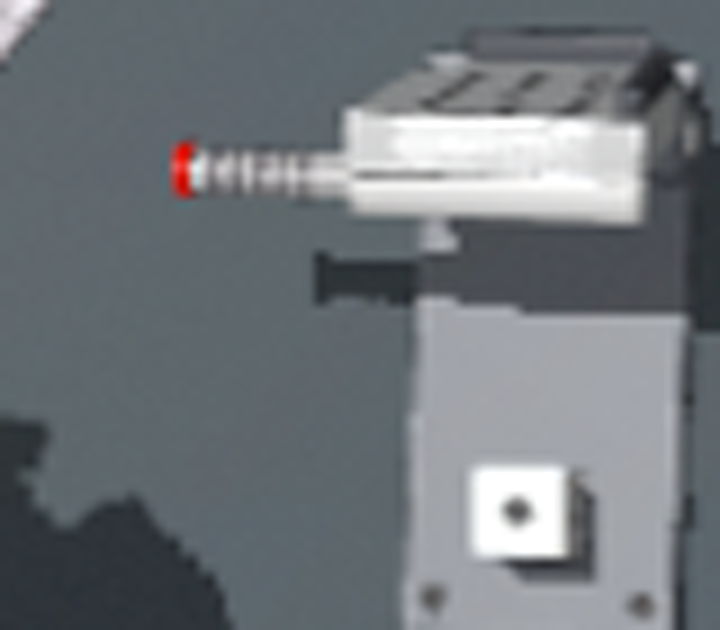

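```bash
python3 -c "
from h import *
plan([.5745,.194,.22],-.026)
t=cv2.imread('pics/top26.png')[:,:,::-1]
# pin centreline rows at cols 153..165
for c in (153,156,159,162,164):
    col=t[190:208,c].mean(1); w=np.clip(col-130,0,None); r=(w*np.arange(190,208)).sum()/w.sum(); print(c,r.round(2),onz('top',(c,r),.157).round(4))
print(onz('top',((183+.5)/9-.5+130,(170+.5)/9-.5+180),.157))
"
```

```text
t 66.25 p [0.4888 0.3173 0.2509] r [-1.5712 -0.     -0.0268] f [ 0.64 -0.79  1.17] w 0.06
rv [ 0.0004 -0.0008  0.    ] mm [  89.   31. -121.] dist 153.0 deg 0.0
153 198.04 [0.5755 0.2002 0.157 ]
156 198.07 [0.5753 0.1929 0.157 ]
159 198.9 [0.5732 0.1856 0.157 ]
162 198.71 [0.5736 0.1784 0.157 ]
164 198.78 [0.5734 0.1736 0.157 ]
[0.57462394 0.20772943 0.157     ]
```

Request:
{"fn": "send_rows", "kwargs": {
  "series": "0 0 0 18 0 -25 0.7; 0 0 0 40 0 -55 0.7; 0 0 0 62 0 -85 0.7; 0 0 0 80 5 -110 0.7; 0 0 0 87 15 -120 0.7; 0 0 0 88.5 28 -123 0.7; 0 0 0 88.5 31 -123 0.7; 0 0 0 88.5 31 -123 0.7; 0 0 0 88.5 31 -123 0.7; 0 0 0 88.5 31 -123 0.7"
}}

```text
clock: 67.08
position: [0.5739, 0.1942, 0.2206]
tool_rot: [-1.57, -0.001, -0.024]
force: [0.3, 0.3, 0.2]
grip_width: 0.0598
```

```bash
python3 -c "
from h import *
plan([.5735,.191,.148],-.026)
crop('scene',240,60,340,180,5,'g27')
"
```

```text
t 67.0833 p [0.5739 0.1942 0.2206] r [-1.5702e+00 -7.0000e-04 -2.4400e-02] f [0.29 0.31 0.17] w 0.0598
rv [-0.0006  0.0016  0.0007] mm [-0.3 72.6 -3.3] dist 73.0 deg 0.0
```

View pics/g27.png

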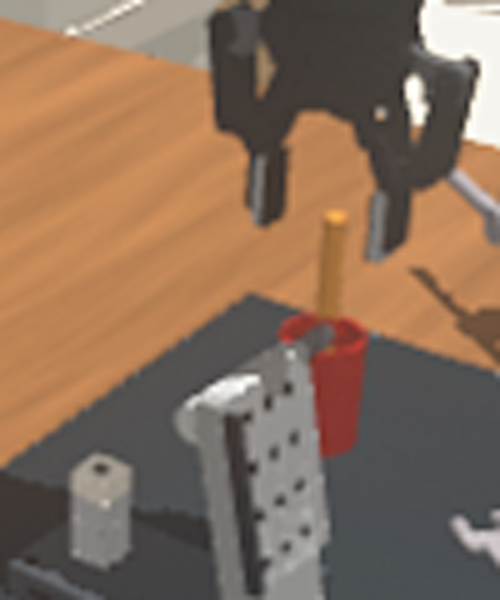

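Above the pin, fingers either side. Descend.

Request:
{"fn": "send_rows", "kwargs": {
  "series": "0 0 0 0 15 -1 0.7; 0 0 0 0 35 -2 0.7; 0 0 0 0 55 -2 0.7; 0 0 0 0 67 -2 0.7; 0 0 0 0 71 -2 0.7; 0 0 0 0 71 -2 0.7; 0 0 0 0 71 -2 0.7; 0 0 0 0 71 -2 0.7",
  "force": 25
}}

```text
clock: 67.8
position: [0.5744, 0.1919, 0.1499]
tool_rot: [-1.57, -0.001, -0.025]
force: [-0.8, 0.1, -0.3]
grip_width: 0.06
```

```bash
python3 -c "
from h import *
st()
crop('scene',240,60,340,180,5,'g28')
"
```

```text
t 67.8 p [0.5744 0.1919 0.1499] r [-1.5702e+00 -1.3000e-03 -2.5000e-02] f [-0.76  0.08 -0.33] w 0.06
```

View pics/g28.png

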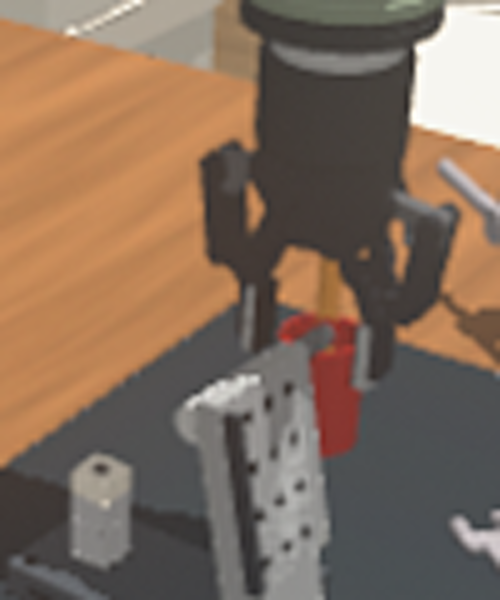

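Request:
{"fn": "send_rows", "kwargs": {
  "series": "0 0 0 0 0 0 0.6; 0 0 0 0 0 0 0.5; 0 0 0 0 0 0 0.4; 0 0 0 0 0 0 0.3; 0 0 0 0 0 0 0; 0 0 0 0 0 0 0; 0 0 0 0 0 0 0; 0 0 0 0 0 0 0; 0 0 0 0 0 0 0; 0 0 0 0 0 0 0; 0 0 0 0 0 0 0; 0 0 0 0 0 0 0"
}}

```text
clock: 68.85
position: [0.5738, 0.1918, 0.1489]
tool_rot: [-1.571, 0.0, -0.025]
force: [-3.4, -0.7, 4.6]
grip_width: 0.0111
```

```bash
python3 -c "
from h import *
s=st()
import math
# hinge in robot frame
hx,hz=.5983,.032
gx=s['position'][0];th=math.acos((hx-gx)/.127);print('theta',th,'pin z',hz+.127*math.sin(th), 'grasp z',s['position'][2]+.008)
f=.4566
for k in range(0,21):
    a=th+(f-th)*k/20; print(k,round(a,3),round(((hx-.127*math.cos(a))-gx)*1000,1), round((math.sin(th)-math.sin(a))*127,1))
"
```

```text
t 68.85 p [0.5738 0.1918 0.1489] r [-1.5707e+00  1.0000e-04 -2.5100e-02] f [-3.45 -0.7   4.64] w 0.0111
theta 1.3769871581493571 pin z 0.1566222700791548 grasp z 0.1569175229832692
0 1.377 0.0 0.0
1 1.331 -5.7 1.3
2 1.285 -11.4 2.8
3 1.239 -16.9 4.6
4 1.193 -22.4 6.6
5 1.147 -27.8 8.9
6 1.101 -33.0 11.4
7 1.055 -38.2 14.2
8 1.009 -43.2 17.2
9 0.963 -48.1 20.4
10 0.917 -52.8 23.8
11 0.871 -57.4 27.5
12 0.825 -61.7 31.4
13 0.779 -65.9 35.4
14 0.733 -69.9 39.7
15 0.687 -73.8 44.1
16 0.641 -77.4 48.7
17 0.595 -80.7 53.5
18 0.549 -83.9 58.4
19 0.503 -86.8 63.4
20 0.457 -89.5 68.6
```

Request:
{"fn": "send_rows", "kwargs": {
  "series": "0 0 0 -2.8 0.6 0 0; 0 0 0 -5.7 1.3 0 0; 0 0 0 -8.5 2 0 0; 0 0 0 -11.4 2.8 0 0; 0 0 0 -14.2 3.7 0 0; 0 0 0 -16.9 4.6 0 0; 0 0 0 -19.7 5.6 0 0; 0 0 0 -22.4 6.6 0 0; 0 0 0 -25.1 7.7 0 0; 0 0 0 -27.8 8.9 0 0; 0 0 0 -30.4 10.1 0 0; 0 0 0 -33 11.4 0 0; 0 0 0 -35.6 12.8 0 0; 0 0 0 -38.2 14.2 0 0; 0 0 0 -40.7 15.7 0 0; 0 0 0 -43.2 17.2 0 0; 0 0 0 -43.2 17.2 0 0"
}}

```text
clock: 70.27
position: [0.5297, 0.1934, 0.1311]
tool_rot: [-1.571, 0.001, -0.024]
force: [0.3, 6.5, -4.4]
grip_width: 0.0111
```

```bash
python3 -c "
from h import *
st()
crop('scene',220,60,340,200,4,'g29')
"
```

```text
t 70.2667 p [0.5297 0.1934 0.1311] r [-1.5705e+00  1.2000e-03 -2.4300e-02] f [ 0.27  6.48 -4.43] w 0.0111
```

View pics/g29.png

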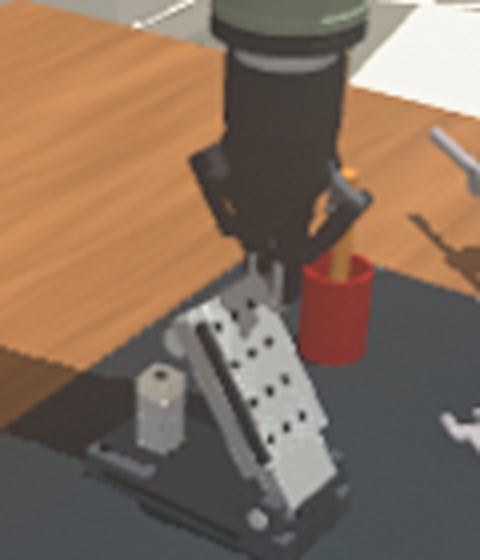

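Request:
{"fn": "send_rows", "kwargs": {
  "series": "0 0 0 -2.5 1.6 0.1 0; 0 0 0 -4.9 3.2 0.2 0; 0 0 0 -7.3 4.9 0.3 0; 0 0 0 -9.6 6.6 0.3 0; 0 0 0 -11.9 8.4 0.3 0; 0 0 0 -14.2 10.3 0.3 0; 0 0 0 -16.4 12.2 0.3 0; 0 0 0 -18.5 14.2 0.3 0; 0 0 0 -20.6 16.2 0.3 0; 0 0 0 -22.7 18.2 0.3 0; 0 0 0 -24.7 20.3 0.3 0; 0 0 0 -26.7 22.5 0.3 0; 0 0 0 -28.7 24.7 0.3 0; 0 0 0 -30.6 26.9 0.3 0; 0 0 0 -32.4 29.2 0.3 0; 0 0 0 -34.2 31.5 0.3 0; 0 0 0 -35.9 33.9 0.3 0; 0 0 0 -37.5 36.3 0.3 0; 0 0 0 -37.5 36.3 0.3 0"
}}

```text
clock: 71.9
position: [0.4925, 0.1949, 0.0947]
tool_rot: [-1.57, 0.001, -0.024]
force: [3.6, 8.4, -8.6]
grip_width: 0.0114
```

```bash
python3 -c "
from h import *
st()
crop('scene',220,60,340,200,4,'g30')
"
```

```text
t 71.9 p [0.4925 0.1949 0.0947] r [-1.5703e+00  6.0000e-04 -2.4000e-02] f [ 3.56  8.38 -8.65] w 0.0114
```

View pics/g30.png

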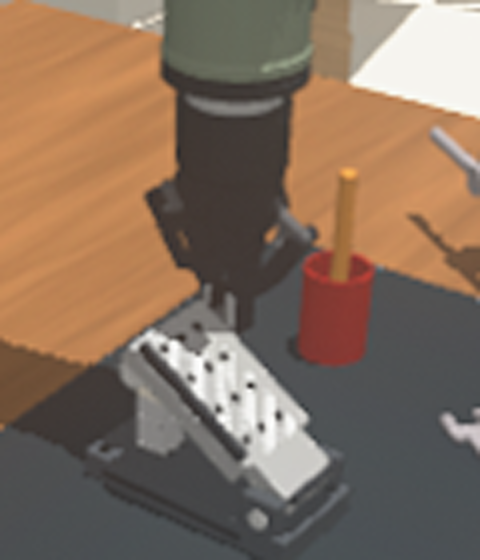

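Request:
{"fn": "send_rows", "kwargs": {
  "series": "0 0 0 -1.5 2.2 0.2 0; 0 0 0 -2.9 4.4 0.4 0; 0 0 0 -4.2 6.6 0.4 0; 0 0 0 -5.4 8.8 0.4 0; 0 0 0 -6.4 10.8 0.4 0; 0 0 0 -7 12 0.4 0; 0 0 0 -7 12 0.4 0; 0 0 0 -7 12 0.4 0; 0 0 0 -7 12 0.4 0"
}}

```text
clock: 72.7
position: [0.4862, 0.1952, 0.0836]
tool_rot: [-1.57, -0.0, -0.025]
force: [1.4, 4.9, 9.5]
grip_width: 0.0106
```

Request:
{"fn": "send_rows", "kwargs": {
  "series": "0 0 0 -0.2 0.4 0 0; 0 0 0 -0.4 0.8 0 0; 0 0 0 -0.6 1.2 0 0; 0 0 0 -0.6 1.2 0 0; 0 0 0 -0.6 1.2 0 0"
}}

```text
clock: 73.12
position: [0.4862, 0.1953, 0.0832]
tool_rot: [-1.569, -0.002, -0.025]
force: [-0.8, 4.4, 25.8]
grip_width: 0.0111
```

```bash
python3 -c "
from h import *
st()
crop('scene',220,110,320,200,7,'g31')
"
```

```text
t 73.1167 p [0.4862 0.1953 0.0832] r [-1.5692e+00 -1.5000e-03 -2.5000e-02] f [-0.76  4.37 25.8 ] w 0.0111
```

View pics/g31.png

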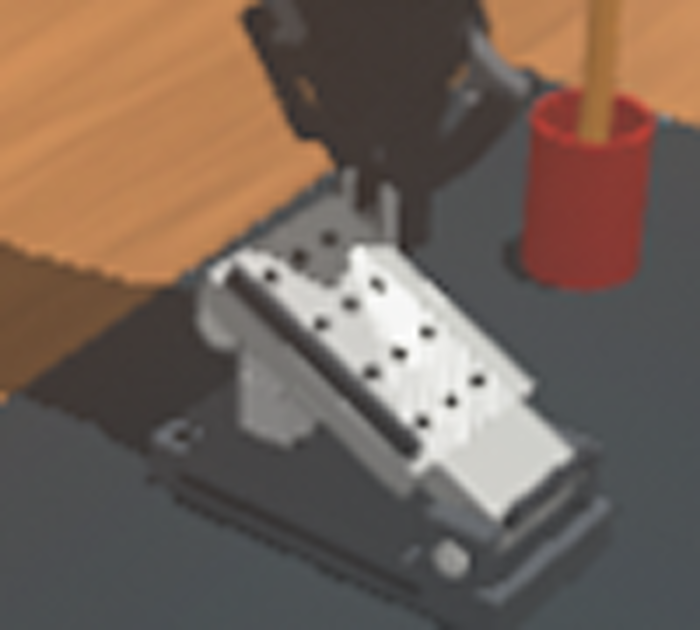

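Request:
{"fn": "send_rows", "kwargs": {
  "series": "0 0 0 0.3 -0.8 0 0; 0 0 0 0.3 -0.8 0 0; 0 0 0 0.3 -0.8 0 0.1; 0 0 0 0.3 -0.8 0 0.2; 0 0 0 0.3 -0.8 0 0.3; 0 0 0 0.3 -0.8 0 0.4; 0 0 0 0.3 -0.8 0 0.5; 0 0 0 0.3 -0.8 0 0.5; 0 0 0 0.3 -0.8 0 0.5; 0 0 0 0.3 -0.8 0 0.5; 0 0 0 0.3 -0.8 0 0.5; 0 0 0 0.3 -0.8 0 0.5; 0 0 0 0.3 -0.8 0 0.5"
}}

```text
clock: 74.25
position: [0.4859, 0.1946, 0.0829]
tool_rot: [-1.571, 0.0, -0.025]
force: [0.8, -1.0, 1.0]
grip_width: 0.0422
```

Request:
{"fn": "send_rows", "kwargs": {
  "series": "0 0 0 0 -8 0 0.5; 0 0 0 0 -20 0 0.5; 0 0 0 0 -45 0 0.5; 0 0 0 0 -80 0 0.5; 0 0 0 0 -115 0 0.5; 0 0 0 0 -140 0 0.5; 0 0 0 -20 -150 20 0.5; 0 0 0 -35 -150 55 0.5; 0 0 0 -50 -150 90 0.5; 0 0 0 -65 -150 125 0.5; 0 0 0 -75 -150 160 0.5; 0 0 0 -75 -150 185 0.5; 0 0 0 -75 -150 190 0.5; 0 0 0 -75 -150 190 0.5; 0 0 0 -75 -150 190 0.5; 0 0 0 -75 -150 190 0.5"
}}

```text
clock: 75.58
position: [0.4162, 0.385, 0.2335]
tool_rot: [-1.571, -0.0, -0.027]
force: [0.7, 0.9, -0.2]
grip_width: 0.0425
```

```bash
python3 -c "
from h import *
st()
s=crop('scene',225,110,325,200,7,'g32s');t=crop('top',130,170,220,260,7,'g32t')
cv2.imwrite('pics/top32.png',t[:,:,::-1]);cv2.imwrite('pics/scene32.png',s[:,:,::-1])
"
```

```text
t 75.5833 p [0.4162 0.385  0.2335] r [-1.5709e+00 -3.0000e-04 -2.6800e-02] f [ 0.69  0.92 -0.23] w 0.0425
```

View pics/g32s.png

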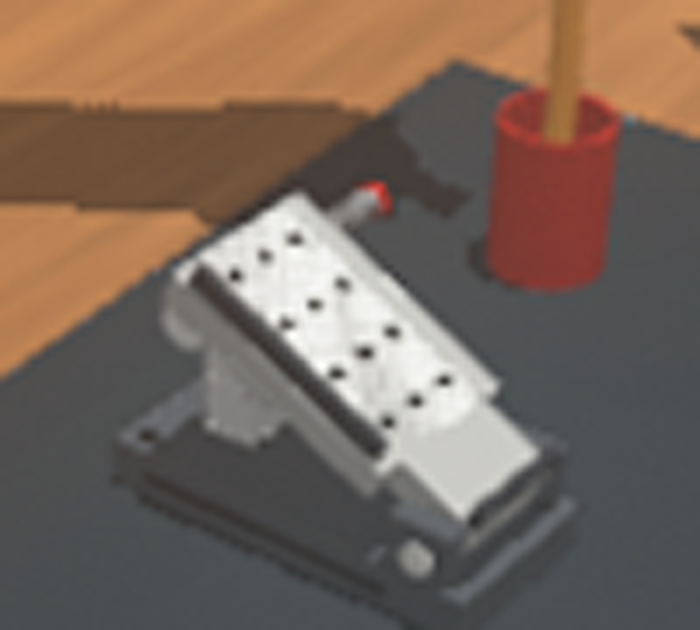

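View pics/g32t.png

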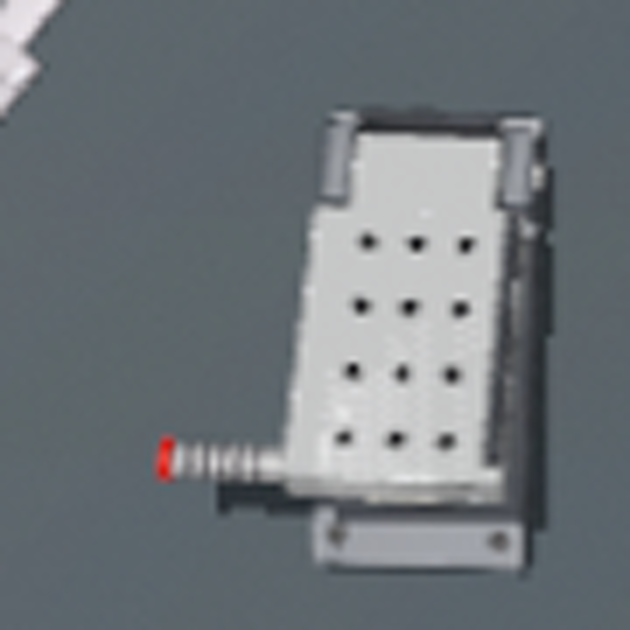

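View pics/top32.png

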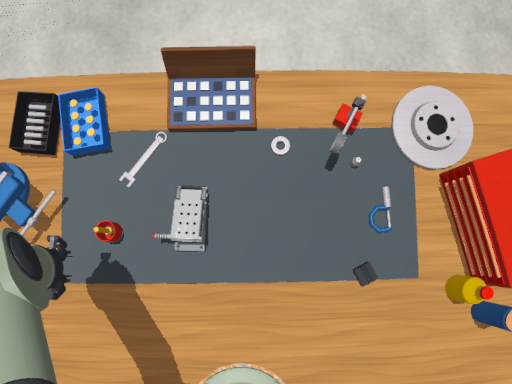

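View pics/scene32.png

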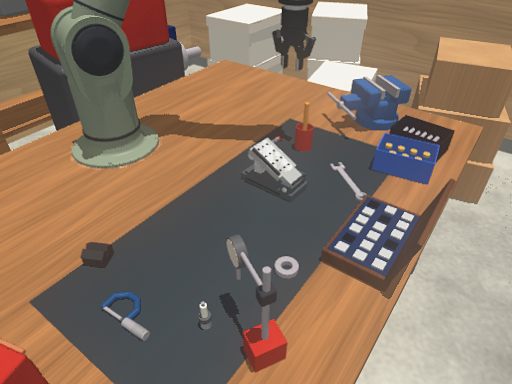

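```bash
python3 -c "
from h import *
t=cv2.imread('pics/top32.png')[:,:,::-1].astype(int);s=cv2.imread('pics/scene32.png')[:,:,::-1].astype(int)
def red(im,x0,y0,x1,y1):
    w=np.clip(im[y0:y1,x0:x1,0]-im[y0:y1,x0:x1,1]-60,0,None).astype(float);yy,xx=np.mgrid[y0:y1,x0:x1];return ((w*xx).sum()/w.sum(),(w*yy).sum()/w.sum())
a=red(s,272,132,286,144);b=red(t,148,228,160,244);print(a,b,tri(a,b))
# roller end (right, -y side): expected z
import math
th=.4566; print('exp pin end',proj('scene',[.4843+.002+.001,.211,.088]),proj('top',[.4843+.002+.001,.211,.088]))
for n in('26','32'):
    im=cv2.imread(f'pics/scene{n}.png')[:,:,::-1]; crop('scene',248,148,275,178,14,'c'+n,im)
cv2.imwrite('pics/cc.png',np.hstack([cv2.imread('pics/c26.png'),cv2.imread('pics/c32.png')]))
"
```

```text
(np.float64(278.7473684210526), np.float64(136.80701754385964)) (np.float64(153.07653701380175), np.float64(234.98117942283562)) (array([0.48922111, 0.21244641, 0.09205808]), np.float64(0.001230390912387337))
exp pin end [277.64052537 138.07910675] [153.7994363  235.58082732]
```

View pics/cc.png

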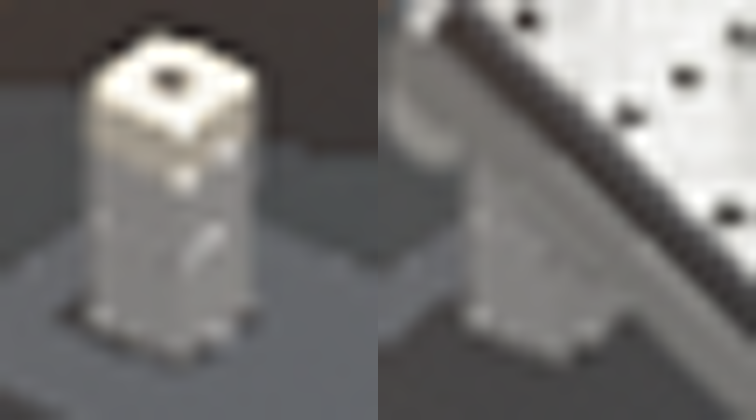

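```bash
python3 -c "
from h import *
im=cv2.imread('pics/scene32.png')[:,:,::-1]
crop('scene',244,140,284,170,18,'ro',im)
f=lambda P:((proj('scene',P)-[244,140]+.5)*18).round(0)
ex=.4853-.0010
for z in(.078,.0815,): 
  print('bottom',f([ex,.0895,z]),'centre',f([ex,.0895,z+.01]),'front',f([ex-.01,.0895,z+.01]))
t=cv2.imread('pics/top26.png');
E=1
im0=cv2.imread('pics/scene26.png')[:,:,::-1].astype(int);tt=cv2.imread('pics/top26.png')[:,:,::-1].astype(int)
def red(im,x0,y0,x1,y1):
    w=np.clip(im[y0:y1,x0:x1,0]-im[y0:y1,x0:x1,1]-60,0,None).astype(float);yy,xx=np.mgrid[y0:y1,x0:x1];return ((w*xx).sum()/w.sum(),(w*yy).sum()/w.sum())
print(red(tt,146,193,154,205))
"
```

```text
bottom [145. 359.] centre [145. 302.] front [ 91. 280.]
bottom [145. 339.] centre [145. 282.] front [ 91. 260.]
(np.float64(149.6868778280543), np.float64(198.24977375565612))
```

View pics/ro.png

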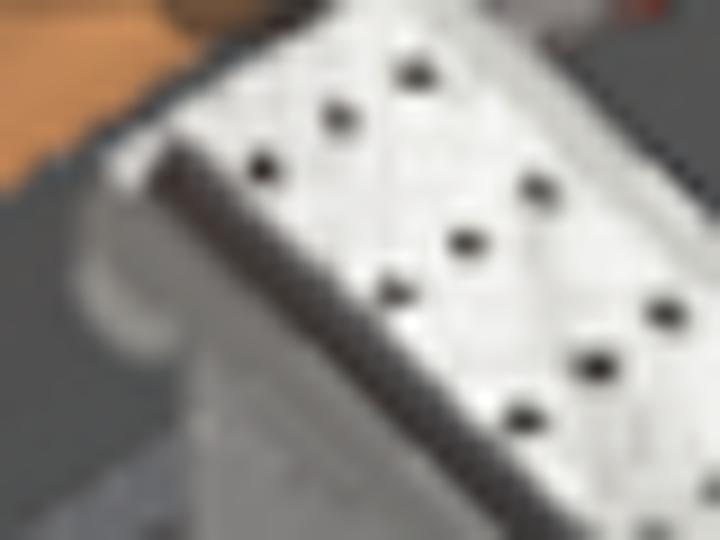

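```bash
python3 -c "
from h import *
st(); print(bot.job_done())"
```

```text
t 75.6833 p [0.4161 0.3853 0.2334] r [-1.5706e+00 -1.0000e-04 -2.6800e-02] f [ 0.46 -0.9  -1.17] w 0.0429
the job is handed in; nothing more can be done
None
```

The sine plate is set and the job handed in at about 76 s of the 210 s. All checks passed except one height reading.

- **Brushing:** I swept the seat from the hinge side off past its front edge, continuing past the front of the base. The press measured 10–11 N during the sweep, with a brief 38 N at first touch. The brush is back standing in its can.
- **Column:** Blocks a (24 mm), b (18 mm) and c (14 mm) were out; I found no block d. Each was pressed down about 8 mm short of flush and slid home at roughly 17–20 N, with a 45 N peak at first touch on block a. Block c was knocked aside during the run, so I located it again before picking it up.
- **Correction:** Block a first ended up about 1.3 mm off in both directions. I re-centred it with the jaws, then squared the column in both directions after adding b and again after adding c.
- **Plate:** I lowered it by the pin to light contact (26 N at most), released it and withdrew the arm.

**Last checks:**
- The top view put the column within about 0.3 mm of the seat centre. A bright strip on the hinge side at the seat and between blocks could be an offset of up to 0.5 mm, or just a glint.
- The roller's outline matches it resting on the 56 mm column, to about 0.5 mm.
- **Disagreement:** The red pin end measured about 4 mm higher than expected (0.092 m against 0.088 m). The gripper's height at contact also read about 3 mm high. I trusted the roller outline and the firm contact force, but did not resolve the difference.
- The other loose things on the bench are where they were.

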